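Find the portafilter with the loose handle

ROBOT

A 7-joint arm with a two-finger parallel gripper is mounted at the origin on the work surface. World frame = base frame: x ahead of the robot, y to its left, z up, the work surface at z = 0. Lengths are in m, angles in rad, forces in N, time in s.
With the tool pointing down it reaches from about 0.4 to 0.85 m from the base axis. Payload 4.5 kg.
Tool frame: the origin (TCP) lies on the centre line of the jaws, within the pads' length; the fingertips stand 11 mm ahead of it and the grasp point (between the pads) lies 8 mm behind it; x points along the fingers, y is the direction in which the jaws open and shut, and the axes are right-handed (so a half turn about x gives the same grasp; the last joint's range is limited). The gripper opens to 85 mm and grips with 20 to 120 N. Pads are 22 mm wide; open, the fingers measure 114 mm over their backs; the gripper's body (76 mm by 85 mm) begins 54 mm behind the grasp point. The pads swing forward as they close: fully open they stand 13 mm farther back than shut.
Start: joints at [-1.25, 0.689, -0.195, 1.565, 0.157, 0.902, -0.215], TCP at [0.177, 0.6, 0.242] pointing down, gripper open.
Joint ranges: [-3.01, 3.01], [-0.46, 2.08], [-1.47, 1.51], [0.13, 2.56], [-1, 4.14], [0.04, 2.09], [-2.66, 2.66]. Speed limits (rad/s): [2.57, 2.57, 3.14, 3.14, 3.14, 3.14, 3.14].

INTERFACE

Orientations are given as [roll, pitch, yaw] about the fixed x, y, z axes, in that order (R = Rz(yaw) Ry(pitch) Rx(roll)).
In Python, from cell import observe, capture, camera_params, close_job gives the robot as it stands. The module is installed in compiled form; this text tells all that it offers.
- The arm moves only by the tool jog_arm, never from a script. Its argument "deltas" is a list of rows, each a list of 2 entries, a list of its own where there are three numbers: the shift along the tool's x, y, z in mm, then the turn, a rotation vector about the tool's x, y, z in rad. In form: [[[tx, ty, tz], [wx, wy, wz]], ...]. A call has 1 to 8 rows; each row is the pose to reach, as a shift and turn from the pose commanded when the call began, along the tool's axes at that moment; what a row does not reach only later rows make up. A row lasts 1/8 s, in which the tool goes at most 62.5 mm and 10.7 degrees, less where a joint would pass 70% of its speed; a pose out of reach is approached as far as the arm can. A call with a gripper value outside its range is refused whole. "grip" is the opening in per cent of the stroke, from 0 (shut) to 100 (fully open), set as the call begins (left out, the last holds). The fingers move at their own pace and stop on an object; "grip_force" is the grip in N (left out, the last holds). Time passes only in rows, so rows that repeat a pose let the fingers close. It gives the time, the measured TCP pose, the force and the opening at its end, in the units of the state.
- observe(): the state, without advancing time (a new reading comes with each control period).
- capture(name): name is "scene" or "top" or "wrist"; returns the picture (480x640x3 uint8, red, green, blue); there is no depth.
- camera_params(name): a dict with "fov_y" (degrees; the focal length in pixels is half the picture's height over the tangent of half this angle, whatever the lens; pixels are square), "cx", "cy" (the principal point, pixels), "camera_from_world" (4x4, takes a point from world to camera coordinates); the wrist camera has in their place "hand_eye" (4x4, takes a point from camera to tool coordinates, whose origin is the TCP and whose axes are the tool frame's). Camera axes: x right, y down, z forward; pixel columns grow to the right and rows downward; lengths in m; the calibration is good to about 2 mm. The wrist camera is an equidistant fisheye: a pixel r from the principal point sees the ray r / f radians off the axis. A picture is of the moment at which its call begins: read the wrist's pose just before it. camera_params takes no time and is no camera call.
- close_job(): hands the job in, once; it reports no verdict.
The state is a dict: "t": time; "q": joint angles; "joint_velocities": joint speeds; "joint_torque": joint torques, N m; "tcp_pos": TCP position; "ee_rot": TCP orientation; "ft_force": force on the tool from outside, world axes, zero at the start; "torque": the same for the moment, N m; "width": finger opening in m.
Only numpy, scipy, OpenCV 4.12 (cv2) and the standard library are available. Lean on these libraries where they do the work, as an engineer would, in place of code of your own. Each camera call takes 0.05 s, during which the arm holds its last target.

TASK

The handle of one of the two portafilters on the bar mat has worked loose. First stand both home in the tamping station, handles towards you, and let go of them; then wiggle the handles from side to side there to feel which one has play. Lay the loose one right way up and flat on the floor of the sloped draining tray, out of service, and leave the sound one home in the station. Set them down rather than dropping them, and do not disturb the other things on the bench.

Things in the scene. Friction and masses are not known exactly. Their poses are not given: they have to be found in the camera images.
- pf_1_head (a point): Centre of the first portafilter's head, half-way up: an open ring 60 mm across, 36 mm tall, flat underneath, so this point is 18 mm above what it stands on. z up; the handle points along -x. The neck's and handle's axis is 4 mm above this point.
- pf_1_handle (a point): Point on the axis of the first portafilter's handle, moving with it, 90 mm past the joint (157 mm from the head's centre); the handle is 29 mm thick here and ends 33 mm further on. Axes as the head's if straight. A sound handle is rigid with its head; a loose one swings 6 degrees (9 mm here) to either side at a touch, then stops hard; on the level it comes back to the middle: it looks sound.
- pf_1: First portafilter, whole: steel head, black handle, both alike in looks. Origin under the head's centre, axes as its head. Carrying grip: across the two lugs on the head's +y and -y sides, flat outer faces 68 mm apart, 24 mm long (x), 12 mm tall, their middle 27 mm above the head's underside. Steel neck 17 mm thick, joint to the handle 67 mm from the head's centre. 0.53 kg, 220 mm long, balances 19 mm behind the head's centre.
- pf_2_head (a point): Centre of the second portafilter's head, half-way up: an open ring 60 mm across, 36 mm tall, flat underneath, so this point is 18 mm above what it stands on. z up; the handle points along -x. The neck's and handle's axis is 4 mm above this point.
- pf_2_handle (a point): Point on the axis of the second portafilter's handle, moving with it, 90 mm past the joint (157 mm from the head's centre); the handle is 29 mm thick here and ends 33 mm further on. Axes as the head's if straight. A sound handle is rigid with its head; a loose one swings 6 degrees (9 mm here) to either side at a touch, then stops hard; on the level it comes back to the middle: it looks sound.
- pf_2: Second portafilter, whole: steel head, black handle, both alike in looks. Origin under the head's centre, axes as its head. Carrying grip: across the two lugs on the head's +y and -y sides, flat outer faces 68 mm apart, 24 mm long (x), 12 mm tall, their middle 27 mm above the head's underside. Steel neck 17 mm thick, joint to the handle 67 mm from the head's centre. 0.53 kg, 220 mm long, balances 19 mm behind the head's centre.
- pocket_left (a point): Where a head's centre point comes when a portafilter stands home in the left place (seen from the robot) of the tamping station, 18 mm above its plate. z up; the handle must point along -x. Four black guide fingers, flared, 1.5 mm clear, stand round the head, open at the lugs. Even a sound portafilter can turn a little here, about 6 mm to either side at the handle point.
- pocket_right (a point): Where a head's centre point comes when a portafilter stands home in the right place (seen from the robot) of the tamping station, 18 mm above its plate. z up; the handle must point along -x. The neck drops into a slot 18.6 mm wide, flared at its open top, in an upright 56 mm from this point along -x, its top 22 mm above this point. Guide fingers and clearances as in the left place.
- station: Double tamping station: fixed steel plate 235 x 250 x 10 mm with two like places for portafilters, 140 mm apart along y, each with four guide fingers 20 mm tall round the head and a slotted upright 40 mm tall for the neck. Origin under the mid-point between the places' head centres; x away from the robot, y left, z up. A tamper and a funnel stand on its back part.
- tray_floor (a point): Centre of the floor of the draining tray, a fixed steel tray 319 x 259 mm inside (x by y), walls 14 mm high. The floor slopes: its +y side is high, its -y side low (0.2 rad), this point 31 mm above the bench. Axes are the floor's own: x along its length, y up the slope, z square to the floor. It starts empty. On it a loose handle hangs over to the low side by itself.
- mat_top (a point): Centre of the top of the grey ribbed bar mat, 300 x 250 mm (x by y), 4 mm thick, where the two portafilters stand at the start, side by side, handles towards the robot.
- tamper: Bystander: steel tamper with black knob, 53 mm across, 88 mm tall, upright on the back part of the tamping station's plate; origin under its centre.
- spare_basket: Bystander: spare filter basket upside down, steel, 58 mm across, 22 mm tall; origin under its centre.
- espresso_cup: Bystander: white espresso cup, 62 mm across, 58 mm tall; origin under its centre.
- shot_glass: Bystander: shot glass, 50 mm across, 68 mm tall; origin under its centre.
- dosing_funnel: Bystander: aluminium dosing funnel, 82 mm across, 30 mm tall, on the back part of the station's plate; origin under its centre.
Things that resemble listed ones, but are neither listed nor needed, are in the scene too. Leave any pink look-alike of the pf_2 alone.

How it is judged:
On the way, in this order (a step that is already met when the one before it is completed fails the run):
1. both portafilters stand home in the tamping station, let go, and their handles are in line with their heads (((distance between pf_1_head and pocket_left below 0.005 m and x of pf_1_handle in the frame of pocket_left below -0.13 m and angle between pf_1_head's own z axis and vertical below 0.08 rad) or (distance between pf_1_head and pocket_right below 0.005 m and x of pf_1_handle in the frame of pocket_right below -0.13 m and angle between pf_1_head's own z axis and vertical below 0.08 rad)) and contact force between the fingers and pf_1 below 0.1 N and ((distance between pf_2_head and pocket_left below 0.005 m and x of pf_2_handle in the frame of pocket_left below -0.13 m and angle between pf_2_head's own z axis and vertical below 0.08 rad) or (distance between pf_2_head and pocket_right below 0.005 m and x of pf_2_handle in the frame of pocket_right below -0.13 m and angle between pf_2_head's own z axis and vertical below 0.08 rad)) and contact force between the fingers and pf_2 below 0.1 N and angle between the x axis of pf_1_head and the x axis of pf_1_handle, either way round below 0.045 rad and angle between the x axis of pf_2_head and the x axis of pf_2_handle, either way round below 0.045 rad), for 0.1 s.
2. the play is found: in the station, a handle is pushed to a side, at least 3 degrees out of line with its head (((((distance between pf_1_head and pocket_left below 0.005 m and x of pf_1_handle in the frame of pocket_left below -0.13 m and angle between pf_1_head's own z axis and vertical below 0.08 rad) or (distance between pf_1_head and pocket_right below 0.005 m and x of pf_1_handle in the frame of pocket_right below -0.13 m and angle between pf_1_head's own z axis and vertical below 0.08 rad)) and angle between the x axis of pf_1_head and the x axis of pf_1_handle, either way round above 0.052 rad) or (((distance between pf_2_head and pocket_left below 0.005 m and x of pf_2_handle in the frame of pocket_left below -0.13 m and angle between pf_2_head's own z axis and vertical below 0.08 rad) or (distance between pf_2_head and pocket_right below 0.005 m and x of pf_2_handle in the frame of pocket_right below -0.13 m and angle between pf_2_head's own z axis and vertical below 0.08 rad)) and angle between the x axis of pf_2_head and the x axis of pf_2_handle, either way round above 0.052 rad))), for 0.02 s.
3. a portafilter lies on the draining tray, and its handle hangs over, out of line: it is the loose one (((x of pf_1_head in the frame of tray_floor between -0.13 and 0.13 m and y of pf_1_head in the frame of tray_floor between -0.1 and 0.1 m and x of pf_1_handle in the frame of tray_floor between -0.13 and 0.13 m and y of pf_1_handle in the frame of tray_floor between -0.115 and 0.115 m and z of pf_1_head in the frame of tray_floor below 0.024 m and angle between the z axis of pf_1_head and the z axis of tray_floor, either way round below 0.1 rad and angle between pf_1_head's own z axis and vertical below 0.4 rad and angle between the x axis of pf_1_head and the x axis of pf_1_handle, either way round above 0.052 rad) or (x of pf_2_head in the frame of tray_floor between -0.13 and 0.13 m and y of pf_2_head in the frame of tray_floor between -0.1 and 0.1 m and x of pf_2_handle in the frame of tray_floor between -0.13 and 0.13 m and y of pf_2_handle in the frame of tray_floor between -0.115 and 0.115 m and z of pf_2_head in the frame of tray_floor below 0.024 m and angle between the z axis of pf_2_head and the z axis of tray_floor, either way round below 0.1 rad and angle between pf_2_head's own z axis and vertical below 0.4 rad and angle between the x axis of pf_2_head and the x axis of pf_2_handle, either way round above 0.052 rad))), for 0.1 s.
At the end, for the whole second after the job is handed in: The loose portafilter lies flat on the sloped floor, right way up, inside the draining tray, its handle hanging over (3 degrees or more: a sound one cannot); the sound one stands home in a place of the station (head within 5 mm, tilt under 0.08 rad), handle to the robot; both let go, at rest ((((x of pf_1_head in the frame of tray_floor between -0.13 and 0.13 m and y of pf_1_head in the frame of tray_floor between -0.1 and 0.1 m and x of pf_1_handle in the frame of tray_floor between -0.13 and 0.13 m and y of pf_1_handle in the frame of tray_floor between -0.115 and 0.115 m and z of pf_1_head in the frame of tray_floor below 0.024 m and angle between the z axis of pf_1_head and the z axis of tray_floor, either way round below 0.1 rad and angle between pf_1_head's own z axis and vertical below 0.4 rad and angle between the x axis of pf_1_head and the x axis of pf_1_handle, either way round above 0.052 rad) and ((distance between pf_2_head and pocket_left below 0.005 m and x of pf_2_handle in the frame of pocket_left below -0.13 m and angle between pf_2_head's own z axis and vertical below 0.08 rad) or (distance between pf_2_head and pocket_right below 0.005 m and x of pf_2_handle in the frame of pocket_right below -0.13 m and angle between pf_2_head's own z axis and vertical below 0.08 rad))) or ((x of pf_2_head in the frame of tray_floor between -0.13 and 0.13 m and y of pf_2_head in the frame of tray_floor between -0.1 and 0.1 m and x of pf_2_handle in the frame of tray_floor between -0.13 and 0.13 m and y of pf_2_handle in the frame of tray_floor between -0.115 and 0.115 m and z of pf_2_head in the frame of tray_floor below 0.024 m and angle between the z axis of pf_2_head and the z axis of tray_floor, either way round below 0.1 rad and angle between pf_2_head's own z axis and vertical below 0.4 rad and angle between the x axis of pf_2_head and the x axis of pf_2_handle, either way round above 0.052 rad) and ((distance between pf_1_head and pocket_left below 0.005 m and x of pf_1_handle in the frame of pocket_left below -0.13 m and angle between pf_1_head's own z axis and vertical below 0.08 rad) or (distance between pf_1_head and pocket_right below 0.005 m and x of pf_1_handle in the frame of pocket_right below -0.13 m and angle between pf_1_head's own z axis and vertical below 0.08 rad)))) and contact force between the fingers and pf_1 below 0.1 N and contact force between the fingers and pf_2 below 0.1 N and linear speed of each of pf_1, pf_2 below 0.02 m/s); the robot touches nothing.
It fails at once if a bystander is moved more than 30 mm (distance of any of tamper, spare_basket, espresso_cup, shot_glass, dosing_funnel from where it was at the start of the episode above 0.03 m).
It fails at once if a portafilter is dropped or thrown (its head goes faster than 0.9 m/s within 60 mm of the bench) ((height (world z) of pf_1_head below 0.06 m and linear speed of pf_1 above 0.9 m/s) or (height (world z) of pf_2_head below 0.06 m and linear speed of pf_2 above 0.9 m/s)).
It also fails if it takes over 72 s, if anything falls off the work surface, if the arm or the gripper's body presses on something with over 40 N, if the wrist force passes 120 N, or if a joint passes its speed limit or range.

## Working session

There is one attempt and no reset: what is moved stays moved. The work goes in short steps, Python scripts to look and compute and a tool call to move; the robot and the scene stay as the last step left them, time stands still between calls to the robot, and variables do not carry over. Pictures are saved under pics/ and viewed, and the job is handed in when it is done.

Besides the shell and the picture viewer there is one more tool, called by a JSON object that holds its "op" and its "data", one argument or row to a line. jog_arm: Moves the arm, as the interface text tells. Its arguments: {"type":"object","properties":{"deltas":{"type":"array","items":{"type":"array"}},"grip":{"type":"number"},"grip_force":{"type":"number"}},"required":["deltas"]}

```bash
mkdir -p pics; ls
python3 - <<'E'
from cell import *
import cv2, numpy as np
s=observe(); print(s)
for n in ["scene","top","wrist"]:
    im=capture(n); cv2.imwrite(f"pics/{n}0.png",im[:,:,::-1]); p=camera_params(n); print(n,p)
E
```

```text
pics
{'t': 0.0, 'q': array([-1.25015759,  0.6900064 , -0.19450461,  1.56640414,  0.15729205,
        0.90251124, -0.21511694]), 'joint_velocities': array([ 0.00033192, -0.00053336, -0.00161955,  0.00119173, -0.00161437,
       -0.00195563, -0.00121482]), 'joint_torque': array([-3.33990704e-05, -5.39604521e+01, -1.26697697e+00, -1.58541101e+01,
        8.97626218e-03,  9.36488126e-03,  9.19221435e-06]), 'tcp_pos': array([0.1766903 , 0.59880908, 0.2414538 ]), 'ee_rot': array([-1.49712589,  1.56885821, -1.78390194]), 'ft_force': array([-0.0041011 ,  0.11014882,  0.37842215]), 'torque': array([ 0.0069414 , -0.06278876,  0.02915982]), 'width': 0.08483546391447803}
scene {'fov_y': 52.85977774099818, 'cx': 321.5085381518674, 'cy': 234.76856739033516, 'camera_from_world': array([[ 0.84324816,  0.53748519, -0.00649683, -0.42321097],
       [ 0.38928896, -0.61899173, -0.68213147, -0.166307  ],
       [-0.37065705,  0.57267696, -0.73120069,  1.4458251 ],
       [ 0.        ,  0.        ,  0.        ,  1.        ]])}
top {'fov_y': 54.45129905665751, 'cx': 320.2657134056049, 'cy': 239.65088967623853, 'camera_from_world': array([[-1.18149289e-01, -9.92995158e-01, -1.16710735e-03,
         4.47616459e-02],
       [-9.72582166e-01,  1.15957430e-01, -2.01588205e-01,
         4.99727543e-01],
       [ 2.00311446e-01, -2.26823953e-02, -9.79469670e-01,
         1.21898373e+00],
       [ 0.00000000e+00,  0.00000000e+00,  0.00000000e+00,
         1.00000000e+00]])}
wrist {'fov_y': 65.70646984690485, 'cx': 311.6807745317556, 'cy': 243.5881027398635, 'hand_eye': array([[ 3.90893633e-04, -3.15828220e-01,  9.48816306e-01,
        -1.33166720e-01],
       [ 9.99999751e-01, -4.34712792e-04, -5.56681098e-04,
         1.10050408e-03],
       [ 5.88278186e-04,  9.48816287e-01,  3.15827972e-01,
        -8.08052954e-02],
       [ 0.00000000e+00,  0.00000000e+00,  0.00000000e+00,
         1.00000000e+00]])}
```

View pics/scene0.png

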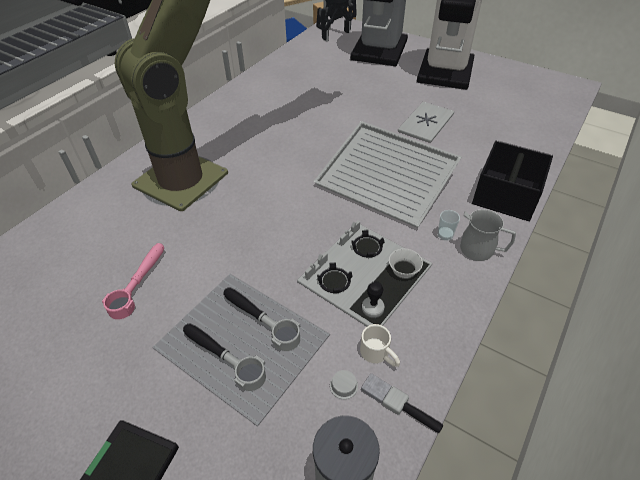

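View pics/top0.png

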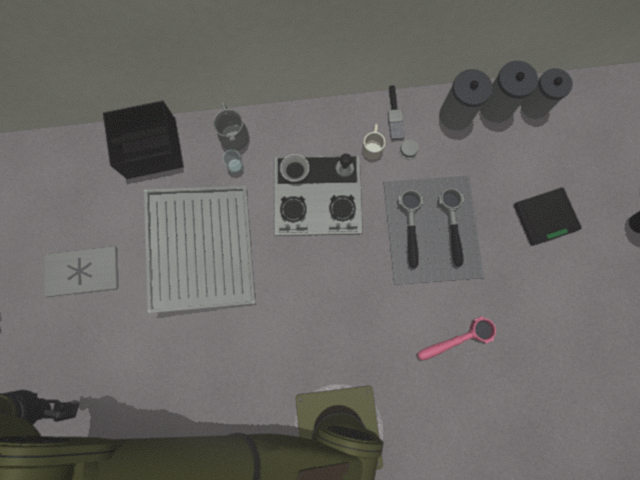

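View pics/wrist0.png

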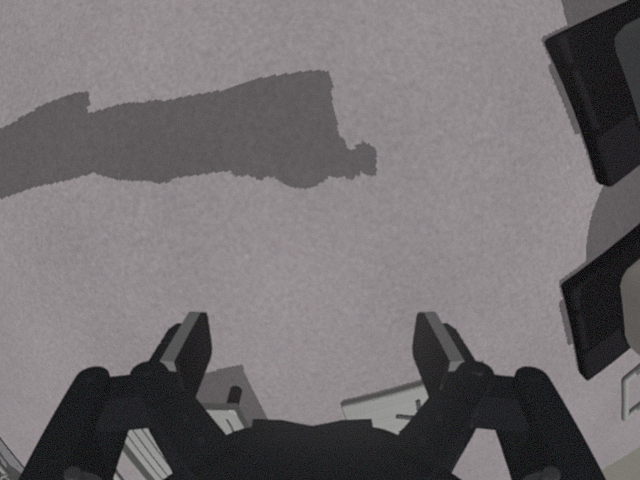

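```bash
cat > h.py <<'E'
from cell import *
import cv2, numpy as np
from scipy.spatial.transform import Rotation as R
def cam(n):
    p=camera_params(n); f=240/np.tan(np.radians(p['fov_y'])/2); return p,f
def ray(n,uv):
    p,f=cam(n); T=p['camera_from_world']; d=np.array([(uv[0]-p['cx'])/f,(uv[1]-p['cy'])/f,1.])
    Rw=T[:3,:3].T; o=-Rw@T[:3,3]; return o,Rw@d
def plane(n,uv,z):
    o,d=ray(n,uv); return o+d*(z-o[2])/d[2]
def proj(n,X):
    p,f=cam(n); c=p['camera_from_world'][:3]@np.append(X,1); return np.array([p['cx']+f*c[0]/c[2],p['cy']+f*c[1]/c[2]])
def tri(uv1,uv2):
    o1,d1=ray('top',uv1); o2,d2=ray('scene',uv2)
    A=np.stack([d1,-d2],1); t=np.linalg.lstsq(A,o2-o1,rcond=None)[0]
    a=o1+d1*t[0]; b=o2+d2*t[1]; return (a+b)/2, np.linalg.norm(a-b)
def tool(s=None):
    s=s or observe(); return s['tcp_pos'],R.from_euler('xyz',s['ee_rot']).as_matrix()
def wray(uv,pos,Rm):
    p=camera_params('wrist'); f=240/np.tan(np.radians(p['fov_y'])/2)
    H=p['hand_eye']; v=np.array([uv[0]-p['cx'],uv[1]-p['cy']]); r=np.hypot(*v); a=r/f
    d=np.array([*(np.sin(a)*v/max(r,1e-9)),np.cos(a)])
    return pos+Rm@H[:3,3], Rm@H[:3,:3]@d
def wplane(uv,z,pos,Rm):
    o,d=wray(uv,pos,Rm); return o+d*(z-o[2])/d[2]
E
python3 - <<'E'
from h import *
t=cv2.imread('pics/top0.png'); s=cv2.imread('pics/scene0.png')
cv2.imwrite('pics/c1.png',cv2.resize(t[170:300,380:490],None,fx=5,fy=4.6,interpolation=2)[:600])
c=t[145:245,265:370]; cv2.imwrite('pics/c2.png',cv2.resize(c,None,fx=6,fy=6,interpolation=2))
c=s[210:330,290:440]; cv2.imwrite('pics/c3.png',cv2.resize(c,None,fx=5,fy=5,interpolation=2))
print(tool()[1].round(3))
for uv in [(274,158),(361,157),(361,235),(275,236)]: print('plate',plane('top',uv,.01))
for uv in [(385,180),(469,177),(482,278),(393,284)]: print('mat',plane('top',uv,.004))
for uv in [(145,189),(248,187),(255,304),(148,312)]: print('tray',plane('top',uv,.04))
for uv in [(411,200),(451,198)]: print('head',plane('top',uv,.04))
for uv in [(413,266),(458,264)]: print('hend',plane('top',uv,.026))
E
```

```text
[[-0.     0.283  0.959]
 [-0.001  0.959 -0.283]
 [-1.    -0.001  0.   ]]
plate [0.76735359 0.08968838 0.01      ]
plate [ 0.74031577 -0.16272006  0.01      ]
plate [ 0.50958001 -0.13113902  0.01      ]
plate [0.53540282 0.1097637  0.01      ]
mat [ 0.66430789 -0.22308015  0.004     ]
mat [ 0.64443441 -0.46660458  0.004     ]
mat [ 0.34997751 -0.44885499  0.004     ]
mat [ 0.3626979  -0.20099926  0.004     ]
tray [0.7063682 0.457007  0.04     ]
tray [0.67790819 0.16902104 0.04      ]
tray [0.35014403 0.1789136  0.04      ]
tray [0.36276168 0.46374601 0.04      ]
head [ 0.58606262 -0.28004376  0.04      ]
head [ 0.57855487 -0.39201008  0.04      ]
hend [ 0.40317259 -0.25921124  0.026     ]
hend [ 0.3940314  -0.38277795  0.026     ]
```

View pics/c1.png

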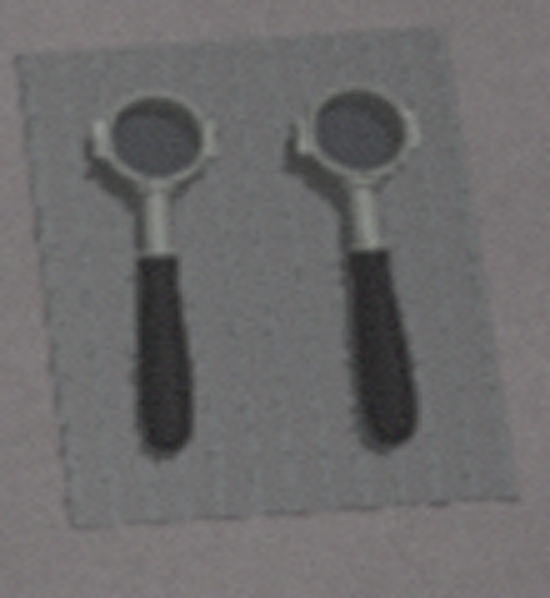

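View pics/c2.png

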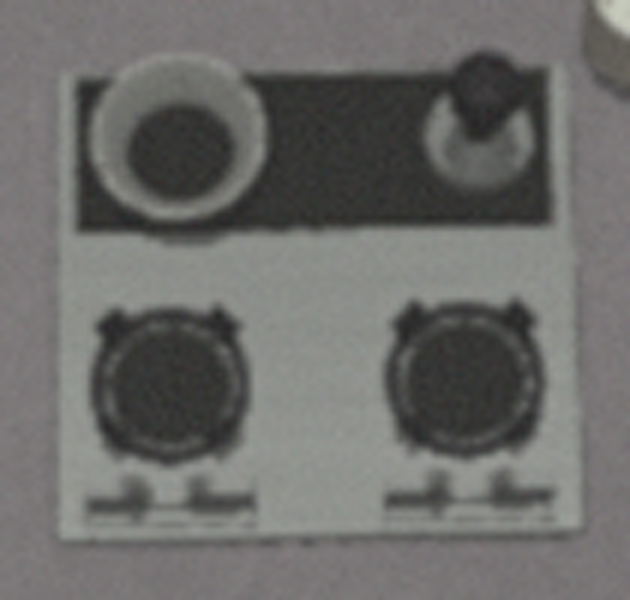

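View pics/c3.png

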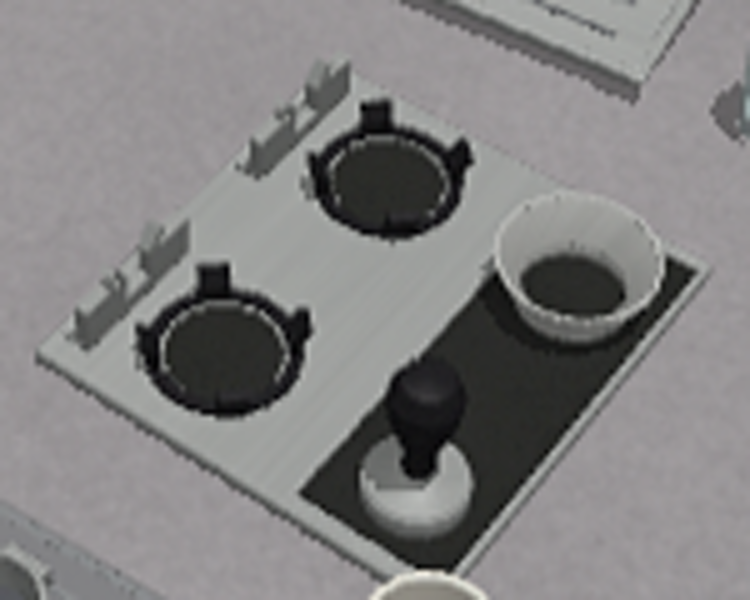

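```bash
cat >> h.py <<'E'
def delta(target,yaw,cmd=None,pitch=0,roll=0):
    """tool-frame shift mm and rotvec from measured pose to target; tool x down, tool z=heading yaw. roll: world tilt about heading axis after"""
    p,Rm=tool()
    if cmd is not None: p=np.array(cmd)
    c,s=np.cos(yaw),np.sin(yaw)
    Rt=np.array([[0,-s,c],[0,c,s],[-1,0,0]]).astype(float)
    Rt=R.from_rotvec(roll*np.array([c,s,0])).as_matrix()@Rt
    sh=Rm.T@(np.array(target)-p)*1000
    w=R.from_matrix(Rm.T@Rt).as_rotvec()
    print('t',observe()['t'],'shift',sh.round(1),'rot',w.round(4)); return sh,w
E
python3 - <<'E'
from h import *
print('pockets',plane('top',(293.2,209.2),.012),plane('top',(342.3,208.3),.012))
delta((0.47,0.22,0.30),-0.107)
delta((0.56,-0.02,0.30),-0.107)
E
```

```text
pockets [0.60645079 0.05047702 0.012     ] [ 0.59252733 -0.08860535  0.012     ]
t 0.15 shift [ -57.9 -280.6  388.5] rot [-0.1797 -0.      0.0014]
t 0.15 shift [ -57.6 -485.4  542.7] rot [-0.1797 -0.      0.0014]
```

{"op": "jog_arm", "data": {
  "deltas": [
    [[-40,-40,55],[-0.1,0,0]],
    [[-58,-75,105],[-0.18,0,0.001]],
    [[-58,-110,154],[-0.18,0,0.001]],
    [[-58,-145,203],[-0.18,0,0.001]],
    [[-58,-180,252],[-0.18,0,0.001]],
    [[-58,-215,301],[-0.18,0,0.001]],
    [[-58,-250,350],[-0.18,0,0.001]],
    [[-58,-281,389],[-0.18,0,0.001]]
  ]
}}

```text
t: 1.15
tcp_pos: [0.4717, 0.2176, 0.3002]
ee_rot: [1.163, 1.57, 1.055]
ft_force: [1.0, 0.1, -0.4]
width: 0.0859
```

Run:
```python
from h import *
print(observe()['q'].round(2),observe()['tcp_pos'])
delta((0.56,-0.02,0.28),-0.107)
```

```text
[-0.34  0.48 -0.28  1.8   0.17  0.88  0.77] [0.47170763 0.21761499 0.3001825 ]
t 1.15 shift [  20.1 -226.7  113.4] rot [-0.001   0.0003 -0.0007]
```

{"op": "jog_arm", "data": {
  "deltas": [
    [[5,-57,28],[0,0,0]],
    [[10,-110,56],[0,0,0]],
    [[15,-165,85],[0,0,0]],
    [[20,-205,103],[0,0,0]],
    [[20,-227,113],[0,0,0]],
    [[20,-227,113],[0,0,0]]
  ]
}}

```text
t: 1.9
tcp_pos: [0.5586, -0.0203, 0.2796]
ee_rot: [-2.969, 1.57, -3.081]
ft_force: [-0.6, 0.9, -0.3]
width: 0.0856
```

Run:
```python
from h import *
p,Rm=tool(); im=capture('wrist'); np.savez('w1.npz',p=p,R=Rm); cv2.imwrite('pics/w1.png',im[:,:,::-1])
print(observe()['joint_velocities'].round(3),p)
```

```text
[-0.033 -0.012 -0.034  0.01  -0.007 -0.001 -0.001] [ 0.55864804 -0.02031676  0.2795783 ]
```

View pics/w1.png

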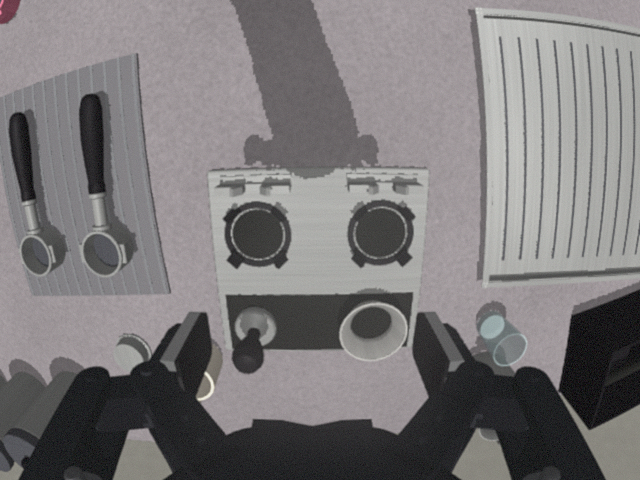

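Run:
```python
from h import *
im=cv2.imread('pics/w1.png')
c=im[160:285,205:435]; cv2.imwrite('pics/w1a.png',cv2.resize(c,None,fx=3.4,fy=3.4,interpolation=2))
c=im[80:290,0:170]; cv2.imwrite('pics/w1b.png',cv2.resize(c,None,fx=2.8,fy=2.8,interpolation=2))
```

```text
(no output)
```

View pics/w1a.png

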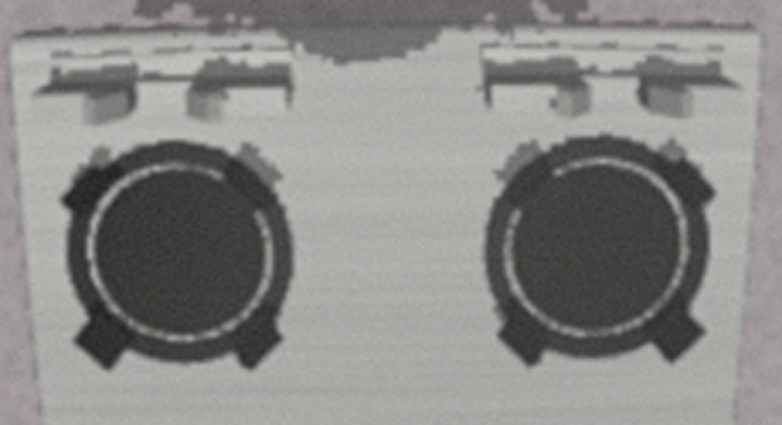

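View pics/w1b.png

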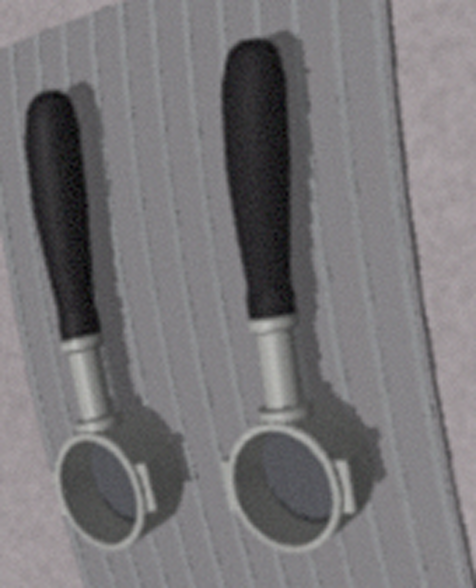

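```bash
cat >> h.py <<'E'
from scipy.optimize import least_squares
def circ(P):
    r=least_squares(lambda v:np.hypot(P[:,0]-v[0],P[:,1]-v[1])-v[2],[*P.mean(0),.03],loss='soft_l1',f_scale=.0005)
    return r.x
E
python3 - <<'E'
from h import *
d=np.load('w1.npz'); p,Rm=d['p'],d['R']
g=cv2.cvtColor(cv2.imread('pics/w1.png'),cv2.COLOR_BGR2GRAY)
C=[]
for c in [(258,234),(380.4,232.8)]:
    # radial scan: brightest thin ring r 22..31
    P=[];px=[]
    for a in np.arange(0,2*np.pi,.05):
        rs=np.arange(22,31,.25); xs=c[0]+rs*np.cos(a); ys=c[1]+rs*np.sin(a)
        v=cv2.remap(g,xs.astype(np.float32)[None],ys.astype(np.float32)[None],1)[0].astype(float)
        i=v.argmax()
        if v[i]>110 and 3<i<len(rs)-4: P.append(wplane((xs[i],ys[i]),.0115,p,Rm)[:2])
    P=np.array(P); x=circ(P); res=np.hypot(*(P-x[:2]).T)-x[2]; print(len(P),x.round(4),res.std()); C.append(x[:2])
y=C[1]-C[0]; print('sep',np.hypot(*y),'yaw',np.arctan2(-y[0],y[1]))
for uv in [(209,171),(428,168.5)]: print('front corners',wplane(uv,.010,p,Rm))
# heads
for nm,uv in dict(h1=(101,250+2),h2=(37,250)).items(): print(nm, wplane(uv,.04,p,Rm))
E
```

```text
97 [ 0.5931 -0.0857  0.0303] 0.00028389355324572756
94 [0.607  0.0537 0.0302] 0.00030600589096625974
sep 0.14003105907088262 yaw -0.09950987193475429
front corners [ 0.51435144 -0.12947506  0.01      ]
front corners [0.53824204 0.11379943 0.01      ]
h1 [ 0.58415024 -0.27622481  0.04      ]
h2 [ 0.57030688 -0.38377435  0.04      ]
```

Run:
```python
from h import *
delta((0.535,-0.325,0.26),-0.099)
```

```text
t 1.95 shift [  19.3 -307.9   10. ] rot [-0.0091 -0.0007 -0.0015]
```

{"op": "jog_arm", "data": {
  "deltas": [
    [[4,-62,2],[-0.009,-0.001,-0.001]],
    [[8,-124,4],[-0.009,-0.001,-0.001]],
    [[12,-186,6],[-0.009,-0.001,-0.001]],
    [[16,-245,8],[-0.009,-0.001,-0.001]],
    [[19,-290,10],[-0.009,-0.001,-0.001]],
    [[19,-308,10],[-0.009,-0.001,-0.001]],
    [[19,-308,10],[-0.009,-0.001,-0.001]]
  ]
}}

```text
t: 2.82
tcp_pos: [0.536, -0.324, 0.2607]
ee_rot: [0.763, 1.569, 0.666]
ft_force: [0.9, 0.7, -0.2]
width: 0.0854
```

Run:
```python
from h import *
p,Rm=tool(); im=capture('wrist'); np.savez('w2.npz',p=p,R=Rm); cv2.imwrite('pics/w2.png',im[:,:,::-1])
print(observe()['joint_velocities'].round(3),p)
c=im[60:310,170:470,::-1]; cv2.imwrite('pics/w2a.png',cv2.resize(c,None,fx=2.4,fy=2.4,interpolation=2))
```

```text
[-0.021 -0.008 -0.019  0.009 -0.004 -0.002 -0.   ] [ 0.53604279 -0.32404872  0.26067201]
```

View pics/w2a.png

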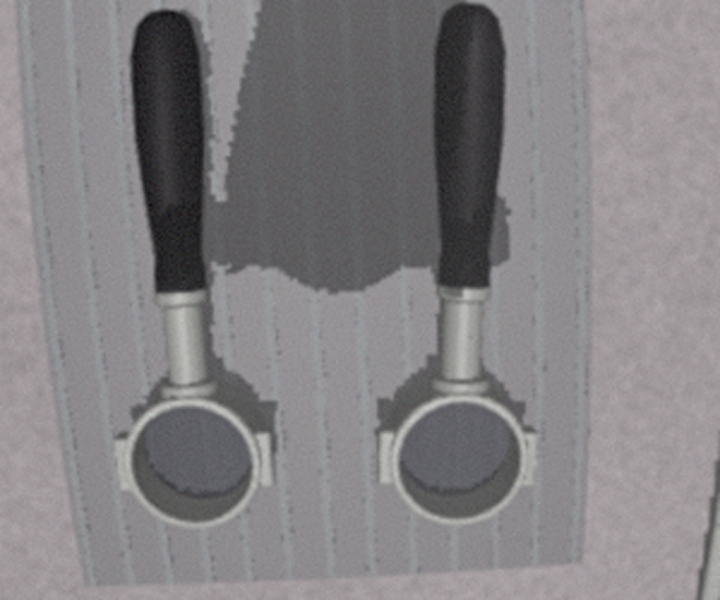

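```bash
cat >> h.py <<'E'
def ringfit(g,c,z,p,Rm,r0=23,r1=31,thr=150):
    c=np.array(c,float)
    for it in range(3):
        P=[];Q=[]
        for a in np.arange(0,2*np.pi,.04):
            if abs(np.cos(a))>.9: continue
            rs=np.arange(r0,r1,.25); xs=c[0]+rs*np.cos(a); ys=c[1]+rs*np.sin(a)
            v=cv2.remap(g,xs.astype(np.float32)[None],ys.astype(np.float32)[None],1)[0].astype(float)
            i=v.argmax()
            if v[i]>thr and 2<i<len(rs)-3: P.append(wplane((xs[i],ys[i]),z,p,Rm)[:2]);Q.append((xs[i],ys[i]))
        P=np.array(P);Q=np.array(Q); x=circ(P)
        c=np.array(least_squares(lambda v:np.hypot(Q[:,0]-v[0],Q[:,1]-v[1])-v[2],[*c,27],loss='soft_l1').x[:2])
    return x,len(P),(np.hypot(*(P-x[:2]).T)-x[2]).std(),c
def handle_yaw(g,roi,z,p,Rm,thr=60):
    x0,y0,x1,y1=roi; m=np.zeros_like(g); m[y0:y1,x0:x1]=(g[y0:y1,x0:x1]<thr)*255
    m=cv2.morphologyEx(m,cv2.MORPH_OPEN,np.ones((3,3)))
    n,l,st,ce=cv2.connectedComponentsWithStats(m); k=1+st[1:,4].argmax()
    ys,xs=np.where(l==k); P=np.array([wplane((a,b),z,p,Rm)[:2] for a,b in zip(xs[::2],ys[::2])])
    u,s,vt=np.linalg.svd(P-P.mean(0)); d=vt[0]; d=d if d[0]>0 else -d
    return np.arctan2(d[1],d[0]),P.mean(0),st[k]
E
python3 - <<'E'
from h import *
d=np.load('w2.npz'); p,Rm=d['p'],d['R']
g=cv2.cvtColor(cv2.imread('pics/w2.png'),cv2.COLOR_BGR2GRAY)
for c,roi in [((251.3,251.7),(215,50,265,185)),((360.8,251.7),(340,50,390,185))]:
    x,n,sd,cc=ringfit(g,c,.04,p,Rm); print(x.round(4),n,sd,cc)
    y,m,st=handle_yaw(g,roi,.026,p,Rm); print(' yaw handle',y,m,st,'yaw c-h',np.arctan2(x[1]-m[1],x[0]-m[0]))
E
```

```text
[ 0.5777 -0.3912  0.0279] 112 0.0006192401267931051 [249.46200691 252.76003501]
 yaw handle -0.056765065428711424 [ 0.44353272 -0.3839111 ] [ 225   65   30  116 2680] yaw c-h -0.05427896915921187
[ 0.5873 -0.2773  0.0279] 110 0.00021183181415911195 [360.99308302 251.36636362]Traceback (most recent call last):
  File "<stdin>", line 6, in <module>
  File "h.py", line 57, in handle_yaw
    ys,xs=np.where(l==k); P=np.array([wplane((a,b),z,p,Rm)[:2] for a,b in zip(xs[::2],ys[::2])])
                                      ~~~~~~^^^^^^^^^^^^^^
  File "h.py", line 25, in wplane
    o,d=wray(uv,pos,Rm); return o+d*(z-o[2])/d[2]
        ~~~~^^^^^^^^^^^
  File "h.py", line 20, in wray
    p=camera_params('wrist'); f=240/np.tan(np.radians(p['fov_y'])/2)
ValueError: time passes only in moves, steps and waits
```

```bash
sed -i 's/^from cell import \*/from cell import *\nimport cell, functools\ncamera_params=functools.lru_cache(None)(cell.camera_params)/' h.py
cat > m.py <<'E'
from h import *
import sys
def run():
    d=np.load('w2.npz'); p,Rm=d['p'],d['R']
    g=cv2.cvtColor(cv2.imread('pics/w2.png'),cv2.COLOR_BGR2GRAY)
    for c,roi in [((249.5,252.7),(215,50,265,185)),((360.8,251.7),(340,50,390,185))]:
        x,n,sd,cc=ringfit(g,c,.04,p,Rm,22,29.5); print(x.round(4),n,sd,cc)
        y,m,st=handle_yaw(g,roi,.026,p,Rm); print(' yaw handle',y,m,st,'yaw c-h',np.arctan2(x[1]-m[1],x[0]-m[0]))
run()
E
python3 m.py
```

```text
[ 0.5777 -0.3912  0.0279] 112 0.0002376842853925923 [249.46045261 252.81644509]
 yaw handle -0.056765065428711424 [ 0.44353272 -0.3839111 ] [ 225   65   30  116 2680] yaw c-h -0.05440135280465841
[ 0.5874 -0.2773  0.0279] 112 0.0002254725021418164 [360.97842726 251.39688987]
 yaw handle -0.10089561735353456 [ 0.456201   -0.26395021] [ 351   62   28  117 2143] yaw c-h -0.10163354845613347
```

Run:
```python
from h import *
delta((0.587,-0.2785,0.085),-0.101)
```

```text
t 2.875 shift [176.   48.   45.7] rot [ 0.0059  0.0015 -0.0022]
```

{"op": "jog_arm", "data": {
  "deltas": [
    [[40,20,20],[0.006,0.0015,-0.002]],
    [[90,40,40],[0.006,0.0015,-0.002]],
    [[140,48,46],[0.006,0.0015,-0.002]],
    [[176,48,46],[0.006,0.0015,-0.002]],
    [[176,48,46],[0.006,0.0015,-0.002]],
    [[176,48,46],[0.006,0.0015,-0.002]]
  ]
}}

```text
t: 3.62
tcp_pos: [0.5879, -0.2805, 0.0866]
ee_rot: [-0.609, 1.568, -0.711]
ft_force: [-0.2, 0.6, 0.7]
width: 0.0852
```

Run:
```python
from h import *
p,Rm=tool(); im=capture('wrist'); np.savez('w3.npz',p=p,R=Rm); cv2.imwrite('pics/w3.png',im[:,:,::-1])
print(p)
delta((0.587,-0.2785,0.02),-0.101)
```

```text
[ 0.58791916 -0.28049419  0.08659462]
t 3.675 shift [67.1  2.8 -1.6] rot [-0.0018  0.0033  0.0023]
```

View pics/w3.png

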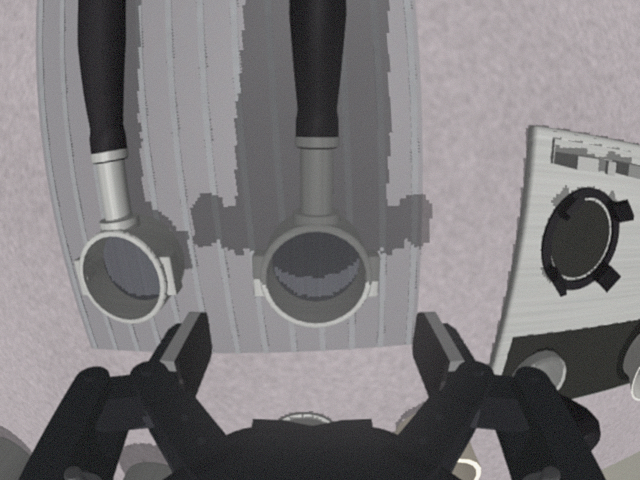

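Run:
```python
from h import *
d=np.load('w3.npz'); p,Rm=d['p'],d['R']
g=cv2.cvtColor(cv2.imread('pics/w3.png'),cv2.COLOR_BGR2GRAY)
x,n,sd,cc=ringfit(g,(317,275),.04,p,Rm,38,60,95); print(x.round(4),n,sd,cc)
print(wplane((317,276),.04,p,Rm), 'tip mid ray', wray((311.5,315),p,Rm))
```

```text
[ 0.5876 -0.2775  0.0278] 112 0.00029345599175388597 [315.48637765 276.78751121]
[ 0.58559858 -0.27663569  0.04      ] tip mid ray (array([ 0.50754736, -0.27109519,  0.21957496]), array([ 0.49033085, -0.05252548, -0.86995214]))
```

{"op": "jog_arm", "data": {
  "deltas": [
    [[25,2,0],[0,0.003,0.002]],
    [[45,2.5,-0.5],[0,0.003,0.002]],
    [[60,2.5,-0.5],[0,0.003,0.002]],
    [[66,2.5,-0.5],[0,0.003,0.002]],
    [[66,2.5,-0.5],[0,0.003,0.002]]
  ]
}}

```text
t: 4.3
tcp_pos: [0.586, -0.2794, 0.0186]
ee_rot: [3.098, 1.567, 2.994]
ft_force: [-0.2, 0.9, 0.3]
width: 0.0854
```

Run:
```python
from h import *
p,Rm=tool(); print(p,observe()['ft_force']); im=capture('wrist'); np.savez('w4.npz',p=p,R=Rm); cv2.imwrite('pics/w4.png',im[:,:,::-1])
delta((0.5876,-0.278,0.02),-0.101)
```

```text
[ 0.58604698 -0.27940458  0.01856665] [-0.18004258  0.94054451  0.34747263]
t 4.35 shift [-1.   1.7  1.1] rot [-0.003  -0.0029  0.0001]
```

View pics/w4.png

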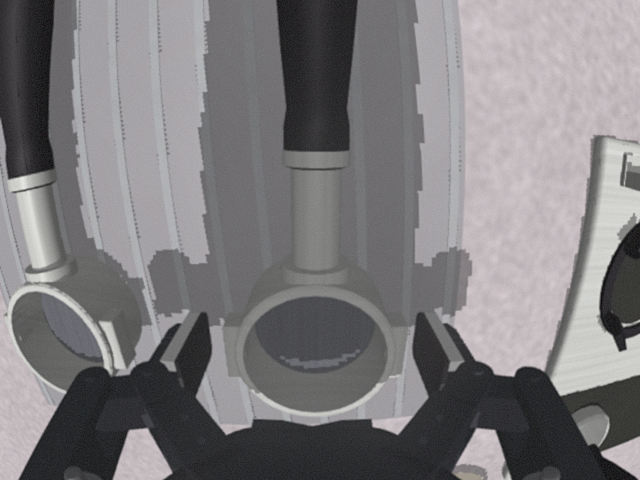

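{"op": "jog_arm", "data": {
  "deltas": [
    [[-1,1.2,0],[0,0,0]],
    [[-1,1.2,0],[0,0,0]],
    [[-1,1.2,0],[0,0,0]],
    [[-1,1.2,0],[0,0,0]],
    [[-1,1.2,0],[0,0,0]]
  ],
  "grip": 0,
  "grip_force": 80
}}

```text
t: 4.97
tcp_pos: [0.5869, -0.2784, 0.0211]
ee_rot: [-2.89, 1.569, -2.994]
ft_force: [-1.6, -0.4, 6.0]
width: 0.0668
```

Run:
```python
from h import *
p,Rm=tool(); print(p,observe()['ft_force']); im=capture('wrist'); np.savez('w5.npz',p=p,R=Rm); cv2.imwrite('pics/w5.png',im[:,:,::-1])
delta((0.5876,-0.278,0.02),-0.101)
```

```text
[ 0.58693727 -0.27841071  0.02113086] [-1.61054866 -0.42741223  6.02987683]
t 5.025 shift [1.2 0.5 0.6] rot [-0.0029 -0.0017  0.0005]
```

View pics/w5.png

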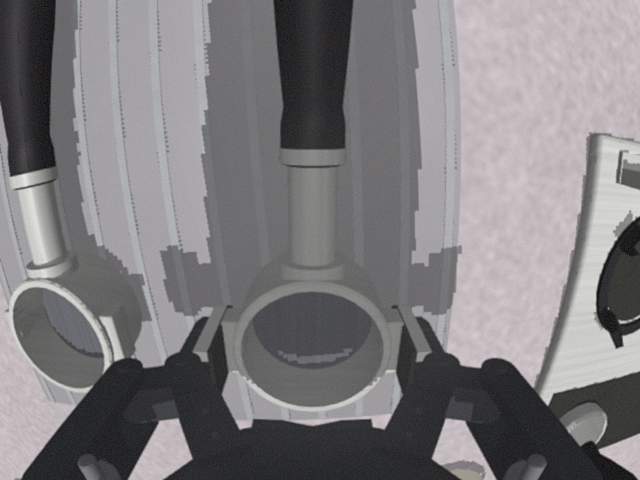

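Run:
```python
from h import *
d=np.load('w5.npz'); p,Rm=d['p'],d['R']
g=cv2.cvtColor(cv2.imread('pics/w5.png'),cv2.COLOR_BGR2GRAY)
x,n,sd,cc=ringfit(g,(313,345),.04,p,Rm,55,85,95); print(x.round(4),n,sd,cc,(x[:2]-p[:2]), 'tool yz',(Rm.T@np.append(x[:2]-p[:2],0)))
# pad centring
y,m,st=handle_yaw(g,(265,0,360,148),.026,p,Rm); print(y,m,np.arctan2(Rm[1,2],Rm[0,2]))
im=cv2.imread('pics/w5.png');cv2.circle(im,(int(cc[0]),int(cc[1])),3,(0,0,255),-1);cv2.imwrite('pics/w5b.png',im)
```

```text
[ 0.5885 -0.2776  0.0278] 112 0.0008618557298534674 [311.47665696 348.71106467] [0.00151987 0.00080181] tool yz [-2.78092657e-06  9.55075845e-04  1.42853814e-03]
-0.10960698730615087 [ 0.48779654 -0.26682914] -0.10387146548988184
```

Run:
```python
from h import *
delta((0.5876,-0.278,0.14),-0.099)
delta((0.6063,0.0528,0.14),-0.099)
```

```text
t 5.025 shift [-118.8    0.4    0.4] rot [-0.0049 -0.0017  0.0004]
t 5.025 shift [-119.   331.4  -15.3] rot [-0.0049 -0.0017  0.0004]
```

{"op": "jog_arm", "data": {
  "deltas": [
    [[-30,0,0],[0,0,0]],
    [[-70,0,0],[0,0,0]],
    [[-110,25,0],[-0.005,-0.002,0]],
    [[-119,75,-3],[-0.005,-0.002,0]],
    [[-119,130,-5],[-0.005,-0.002,0]],
    [[-119,185,-8],[-0.005,-0.002,0]],
    [[-119,240,-10],[-0.005,-0.002,0]],
    [[-119,290,-14],[-0.005,-0.002,0]]
  ]
}}

```text
t: 6.02
tcp_pos: [0.6022, 0.0141, 0.1384]
ee_rot: [2.874, 1.568, 2.776]
ft_force: [0.5, -0.4, -5.9]
width: 0.0667
```

Run:
```python
from h import *
print(observe()['ft_force'],observe()['width'])
delta((0.6063,0.0528,0.09),-0.099)
```

```text
[ 0.47808492 -0.37367492 -5.85445747] 0.06665670737249794
t 6.025 shift [48.4 38.9  0.4] rot [ 0.0013 -0.0022 -0.0006]
```

{"op": "jog_arm", "data": {
  "deltas": [
    [[10,30,0],[0.001,-0.002,0]],
    [[35,39,0],[0.001,-0.002,0]],
    [[48,39,0],[0.001,-0.002,0]],
    [[48,39,0],[0.001,-0.002,0]],
    [[48,39,0],[0.001,-0.002,0]]
  ]
}}

```text
t: 6.65
tcp_pos: [0.607, 0.0491, 0.0914]
ee_rot: [-0.299, 1.569, -0.401]
ft_force: [-0.2, -0.0, -5.1]
width: 0.0662
```

Run:
```python
from h import *
p,Rm=tool(); print(p,observe()['ft_force']); im=capture('wrist'); np.savez('w6.npz',p=p,R=Rm); cv2.imwrite('pics/w6.png',im[:,:,::-1])
delta((0.6063,0.0528,0.09),-0.099)
```

```text
[0.60698292 0.04907222 0.09137257] [-0.19417895 -0.0058413  -5.12217061]
t 6.7 shift [ 1.6  3.3 -1.2] rot [-0.0024  0.0021  0.0001]
```

View pics/w6.png

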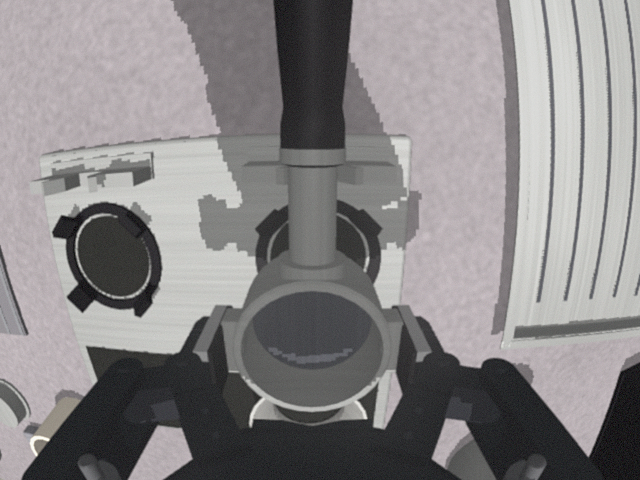

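{"op": "jog_arm", "data": {
  "deltas": [
    [[15,3.3,-1],[-0.002,0.002,0]],
    [[30,3.3,-1],[-0.002,0.002,0]],
    [[30,3.3,-1],[-0.002,0.002,0]],
    [[30,3.3,-1],[-0.002,0.002,0]]
  ]
}}

```text
t: 7.2
tcp_pos: [0.6059, 0.0538, 0.0606]
ee_rot: [-3.125, 1.569, 3.06]
ft_force: [0.3, -0.2, -5.6]
width: 0.066
```

Run:
```python
from h import *
p,Rm=tool(); print(p,observe()['ft_force']); im=capture('wrist'); np.savez('w7.npz',p=p,R=Rm); cv2.imwrite('pics/w7.png',im[:,:,::-1])
delta((0.6063,0.0528,0.04),-0.099)
```

```text
[0.60585398 0.05381171 0.06059221] [ 0.25912004 -0.15707798 -5.64837074]
t 7.25 shift [20.9 -1.   0.3] rot [ 0.0012 -0.001  -0.0001]
```

View pics/w7.png

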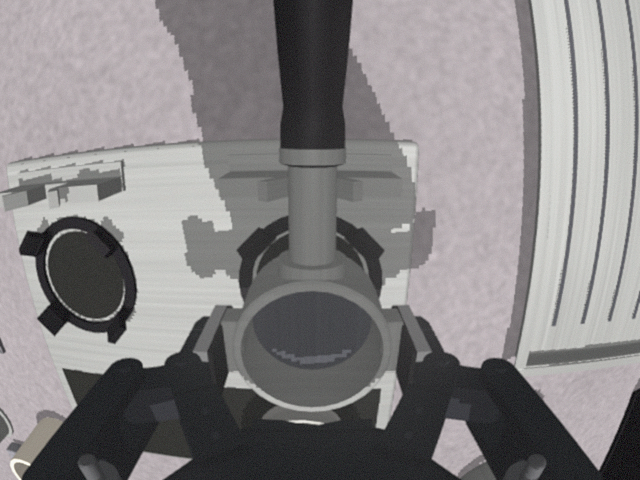

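{"op": "jog_arm", "data": {
  "deltas": [
    [[8,-0.8,0.3],[0.001,-0.001,0]],
    [[14,-0.8,0.3],[0.001,-0.001,0]],
    [[20,-0.8,0.3],[0.001,-0.001,0]],
    [[25,-0.8,0.3],[0.001,-0.001,0]],
    [[28,-0.8,0.3],[0.001,-0.001,0]],
    [[30,-0.8,0.3],[0.001,-0.001,0]]
  ]
}}

```text
t: 8.0
tcp_pos: [0.6061, 0.0531, 0.0306]
ee_rot: [2.92, 1.57, 2.822]
ft_force: [-0.1, 0.4, -4.0]
width: 0.0663
```

Run:
```python
from h import *
p,Rm=tool(); print(p,observe()['ft_force']); im=capture('wrist'); np.savez('w8.npz',p=p,R=Rm); cv2.imwrite('pics/w8.png',im[:,:,::-1])
delta((0.6063,0.0528,0.027),-0.099)
```

```text
[0.60605775 0.05305426 0.0306431 ] [-0.10003115  0.40263376 -3.99973668]
t 8.05 shift [ 3.5 -0.2  0.3] rot [ 0.0002 -0.0006 -0.0001]
```

View pics/w8.png

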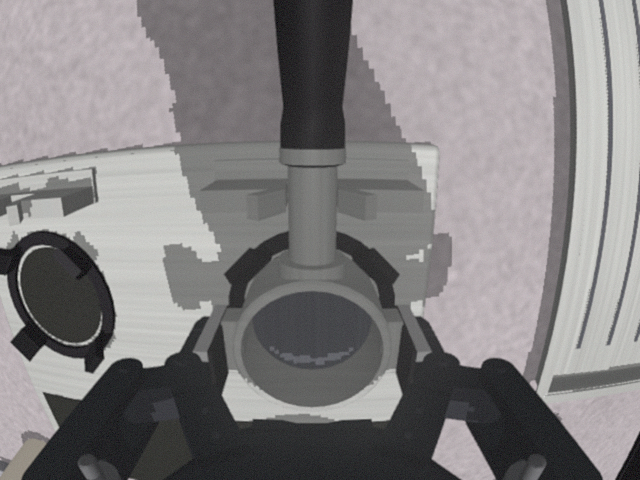

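{"op": "jog_arm", "data": {
  "deltas": [
    [[1.5,0,0.3],[0,0,0]],
    [[3,0,0.3],[0,0,0]],
    [[4,0,0.3],[0,0,0]]
  ]
}}

```text
t: 8.43
tcp_pos: [0.6066, 0.053, 0.0272]
ee_rot: [0.504, 1.571, 0.406]
ft_force: [-1.5, -0.9, 4.7]
width: 0.0663
```

{"op": "jog_arm", "data": {
  "deltas": [
    [[0,0,0],[0,0,0]],
    [[0,0,0],[0,0,0]],
    [[0,0,0],[0,0,0]]
  ],
  "grip": 100
}}

```text
t: 8.8
tcp_pos: [0.6067, 0.053, 0.0272]
ee_rot: [0.614, 1.57, 0.515]
ft_force: [0.0, -1.0, 0.0]
width: 0.0854
```

Run:
```python
from h import *
p,Rm=tool(); print(p,observe()['ft_force'],observe()['width']); im=capture('wrist'); np.savez('w9.npz',p=p,R=Rm); cv2.imwrite('pics/w9.png',im[:,:,::-1])
delta((0.600,0.0528,0.13),-0.099)
delta((0.57,-0.1,0.13),-0.099)
```

```text
[0.6066686  0.05303288 0.02720033] [ 0.01988339 -1.01977658  0.03187606] 0.08538426375266621
t 8.85 shift [-102.9   -0.9   -6.5] rot [ 0.0002  0.0001 -0.0002]
t 8.85 shift [-102.9 -155.9  -21.3] rot [ 0.0002  0.0001 -0.0002]
```

View pics/w9.png

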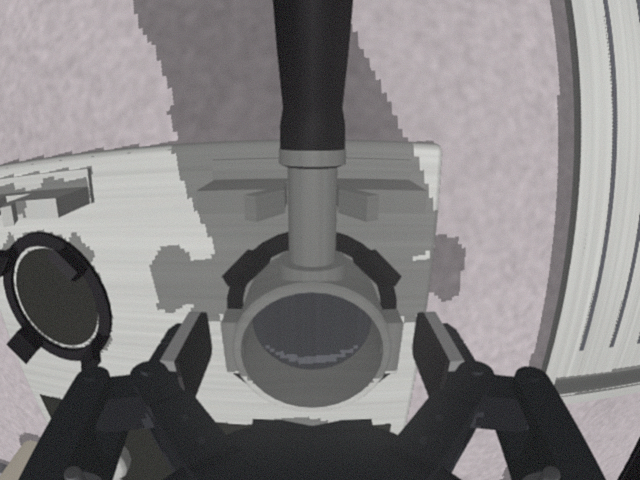

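{"op": "jog_arm", "data": {
  "deltas": [
    [[-35,0,0],[0,0,0]],
    [[-80,0,0],[0,0,0]],
    [[-103,-45,0],[0,0,0]],
    [[-103,-105,3],[0,0,0]],
    [[-103,-165,5],[-0.01,0,0]],
    [[-103,-225,7],[-0.02,0,0]],
    [[-103,-285,9],[-0.03,0,0]],
    [[-103,-345,11],[-0.043,0,0]]
  ]
}}

```text
t: 9.85
tcp_pos: [0.583, -0.2934, 0.13]
ee_rot: [2.073, 1.571, 2.018]
ft_force: [2.7, -0.2, -0.2]
width: 0.0853
```

Run:
```python
from h import *
im=capture('top'); cv2.imwrite('pics/t2.png',im[:,:,::-1][130:320,250:500].repeat(3,0).repeat(3,1))
im=capture('scene'); cv2.imwrite('pics/s2.png',im[:,:,::-1])
delta((0.577,-0.392,0.085),-0.056)
```

```text
t 9.95 shift [ 45.4 -88.3   3.4] rot [-0.0129 -0.0015  0.0085]
```

View pics/t2.png

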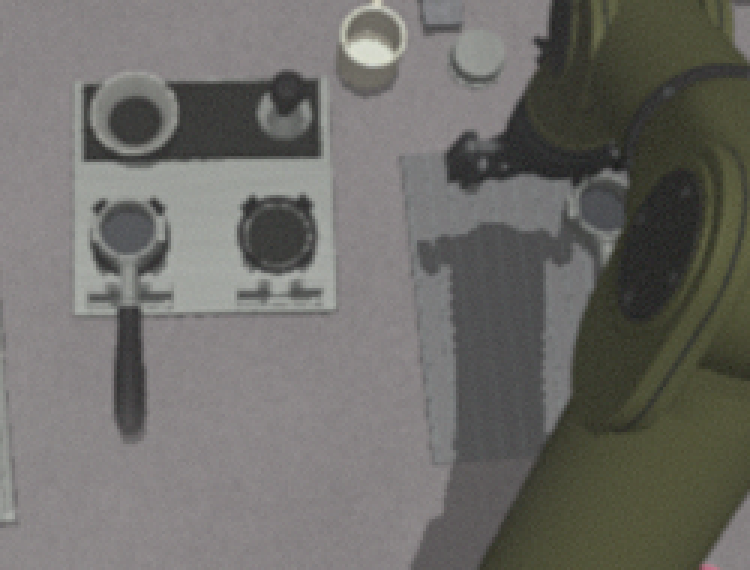

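View pics/s2.png

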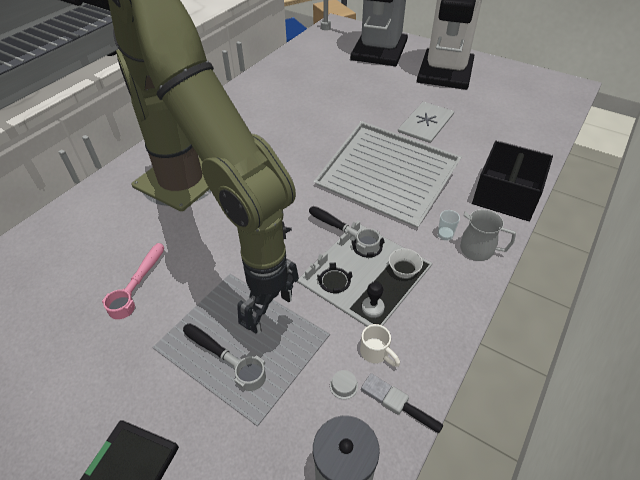

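{"op": "jog_arm", "data": {
  "deltas": [
    [[0,-50,2],[-0.013,-0.001,0.008]],
    [[15,-80,3.5],[-0.013,-0.001,0.008]],
    [[35,-91,3.5],[-0.013,-0.001,0.008]],
    [[45,-91,3.5],[-0.013,-0.001,0.008]],
    [[45,-91,3.5],[-0.013,-0.001,0.008]],
    [[45,-91,3.5],[-0.013,-0.001,0.008]]
  ]
}}

```text
t: 10.7
tcp_pos: [0.5828, -0.3806, 0.0853]
ee_rot: [1.396, 1.562, 1.355]
ft_force: [-0.9, -0.2, 0.7]
width: 0.0851
```

Run:
```python
from h import *
p,Rm=tool(); im=capture('wrist'); np.savez('w10.npz',p=p,R=Rm); cv2.imwrite('pics/w10.png',im[:,:,::-1])
g=cv2.cvtColor(im,cv2.COLOR_RGB2GRAY)
x,n,sd,cc=ringfit(g,(314,275),.04,p,Rm,38,60,95); print(p,x.round(4),n,sd,cc)
y,m,st=handle_yaw(g,(270,0,370,140),.026,p,Rm); print(y,m)
delta((x[0]-.0007,x[1]-.001,0.021),-0.056)
```

```text
[ 0.58279431 -0.3805681   0.08533876] [ 0.578  -0.3908  0.0279] 110 0.0005483388965354365 [289.65110423 271.22936322]
-0.07830337347160447 [ 0.46888096 -0.38441192]
t 10.75 shift [ 64.5 -11.4  -5.1] rot [ 0.0151  0.0018 -0.0084]
```

View pics/w10.png

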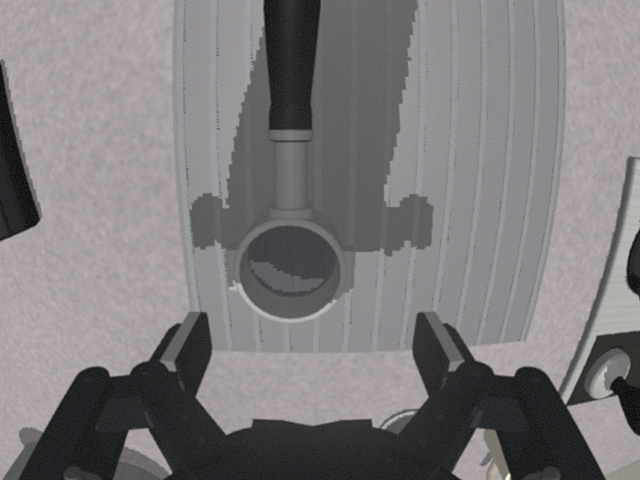

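{"op": "jog_arm", "data": {
  "deltas": [
    [[5,-11,-5],[0.015,0.002,-0.008]],
    [[22,-11,-5],[0.015,0.002,-0.008]],
    [[25,-11,-5],[0.015,0.002,-0.008]],
    [[25,-11,-5],[0.015,0.002,-0.008]]
  ]
}}

```text
t: 11.25
tcp_pos: [0.576, -0.3925, 0.0589]
ee_rot: [2.72, 1.568, 2.662]
ft_force: [0.2, 0.4, 0.6]
width: 0.0852
```

Run:
```python
from h import *
print(tool()[0])
delta((.5773,-.3918,0.021),-0.056)
```

```text
[ 0.57602449 -0.3924868   0.05889747]
t 11.25 shift [37.9  0.7  1.3] rot [-0.0015 -0.0024 -0.0011]
```

{"op": "jog_arm", "data": {
  "deltas": [
    [[15,0.5,1],[0,-0.002,-0.001]],
    [[28,0.5,1],[0,-0.002,-0.001]],
    [[36,0.5,1],[0,-0.002,-0.001]],
    [[37.5,0.5,1],[0,-0.002,-0.001]],
    [[37.5,0.5,1],[0,-0.002,-0.001]]
  ]
}}

```text
t: 11.88
tcp_pos: [0.5774, -0.3927, 0.0223]
ee_rot: [-0.846, 1.569, -0.904]
ft_force: [0.2, -0.3, 0.1]
width: 0.0856
```

{"op": "jog_arm", "data": {
  "deltas": [
    [[0,0,0],[0,0,0]],
    [[0,0,0],[0,0,0]],
    [[0,0,0],[0,0,0]],
    [[0,0,0],[0,0,0]]
  ],
  "grip": 0,
  "grip_force": 80
}}

```text
t: 12.38
tcp_pos: [0.5781, -0.3927, 0.0234]
ee_rot: [-0.527, 1.568, -0.584]
ft_force: [-0.6, 2.0, 6.2]
width: 0.066
```

Run:
```python
from h import *
p,Rm=tool(); print(observe()['width'],observe()['ft_force'],p);im=capture('wrist'); np.savez('w11.npz',p=p,R=Rm); cv2.imwrite('pics/w11.png',im[:,:,::-1])
print(Rm.round(4))
g=cv2.cvtColor(im,cv2.COLOR_RGB2GRAY)
x,n,sd,cc=ringfit(g,(311.5,345),.04,p,Rm,55,85,95); print(p,x.round(4),n,sd,cc)
y,m,st=handle_yaw(g,(265,0,360,140),.026,p,Rm); print(y,m,np.arctan2(Rm[1,2],Rm[0,2]))
```

```text
0.06603939506195666 [-0.57320129  2.01584407  6.22407676] [ 0.57807266 -0.39266799  0.02343014]
[[ 0.0022  0.0578  0.9983]
 [-0.0015  0.9983 -0.0578]
 [-1.     -0.0013  0.0023]]
[ 0.57807266 -0.39266799  0.02343014] [ 0.579  -0.3918  0.0279] 112 0.000760284954899298 [311.77422759 343.92385288]
-0.05798291341378177 [ 0.4768582  -0.38563669] -0.05781631473274403
```

View pics/w11.png

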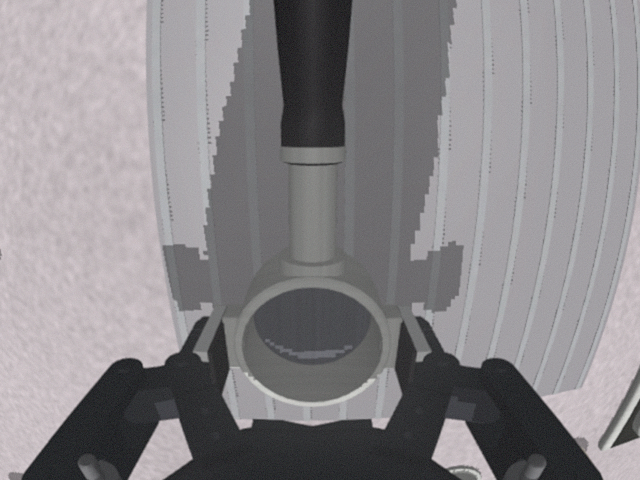

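{"op": "jog_arm", "data": {
  "deltas": [
    [[-30,0,0],[0,0,0]],
    [[-75,0,0],[0,0,0]],
    [[-95,30,0],[0,0,0]],
    [[-95,85,-1],[0.02,0,0]],
    [[-95,145,-1],[0.041,0,0]],
    [[-95,205,-2],[0.041,0,0]],
    [[-95,265,-2],[0.041,0,0]],
    [[-85,305,-2.5],[0.041,0,0]]
  ]
}}

```text
t: 13.42
tcp_pos: [0.5925, -0.0835, 0.1069]
ee_rot: [0.868, 1.569, 0.773]
ft_force: [-0.0, -0.5, -5.7]
width: 0.0662
```

{"op": "jog_arm", "data": {
  "deltas": [
    [[0,0,0],[0,0,0]],
    [[10,0,0],[0,0,0]],
    [[10,0,0],[0,0,0]]
  ]
}}

```text
t: 13.8
tcp_pos: [0.591, -0.09, 0.0956]
ee_rot: [-2.297, 1.568, -2.398]
ft_force: [-0.4, 0.2, -5.6]
width: 0.0665
```

Run:
```python
from h import *
print(observe()['ft_force'],observe()['width'],tool()[0])
delta((0.5933,-0.0864,0.065),-0.099)
```

```text
[-0.39907481  0.24190804 -5.60014517] 0.06648387668253525 [ 0.59100303 -0.08995442  0.0955552 ]
t 13.8 shift [30.5  3.8  2. ] rot [-0.0022 -0.0022  0.0024]
```

{"op": "jog_arm", "data": {
  "deltas": [
    [[10,3.5,2],[-0.002,-0.002,0.002]],
    [[25,3.5,2],[-0.002,-0.002,0.002]],
    [[30,3.5,2],[-0.002,-0.002,0.002]],
    [[30,3.5,2],[-0.002,-0.002,0.002]]
  ]
}}

```text
t: 14.3
tcp_pos: [0.5942, -0.0847, 0.0662]
ee_rot: [0.699, 1.569, 0.602]
ft_force: [0.3, 0.0, -4.1]
width: 0.0658
```

Run:
```python
from h import *
p,Rm=tool(); print(p,observe()['ft_force']); im=capture('wrist'); np.savez('w12.npz',p=p,R=Rm); cv2.imwrite('pics/w12.png',im[:,:,::-1])
delta((0.5933,-0.0864,0.0325),-0.099)
```

```text
[ 0.59415095 -0.08469012  0.06617045] [ 0.25175396  0.01299839 -4.14719903]
t 14.35 shift [34.2 -1.9 -1.2] rot [ 0.0022  0.0022 -0.0011]
```

View pics/w12.png

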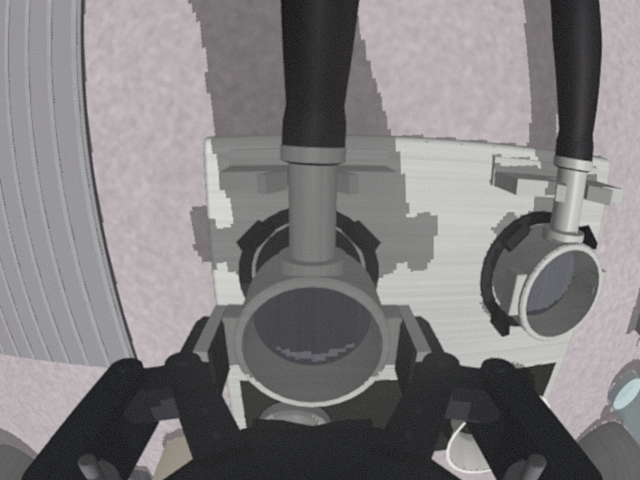

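{"op": "jog_arm", "data": {
  "deltas": [
    [[6,-1.8,-1],[0.002,0.002,-0.001]],
    [[14,-1.8,-1],[0.002,0.002,-0.001]],
    [[14,-1.8,-1],[0.002,0.002,-0.001]]
  ]
}}

```text
t: 14.72
tcp_pos: [0.5929, -0.0863, 0.0521]
ee_rot: [-3.104, 1.57, 3.081]
ft_force: [-1.2, -0.1, -4.7]
width: 0.0659
```

Run:
```python
from h import *
print(tool()[0],observe()['ft_force'])
delta((0.5933,-0.0864,0.0325),-0.099)
```

```text
[ 0.59286637 -0.08634281  0.05213726] [-1.23549275 -0.0748451  -4.69738169]
t 14.725 shift [19.6 -0.   0.5] rot [ 0.0002 -0.001   0.    ]
```

{"op": "jog_arm", "data": {
  "deltas": [
    [[6,0,0.5],[0,-0.001,0]],
    [[12,0,0.5],[0,-0.001,0]],
    [[16,0,0.5],[0,-0.001,0]],
    [[19,0,0.5],[0,-0.001,0]],
    [[20,0,0.5],[0,-0.001,0]]
  ]
}}

```text
t: 15.35
tcp_pos: [0.594, -0.0863, 0.0327]
ee_rot: [0.078, 1.569, -0.021]
ft_force: [0.1, 0.5, -5.3]
width: 0.0665
```

Run:
```python
from h import *
p,Rm=tool(); print(p,observe()['ft_force']); im=capture('wrist'); np.savez('w13.npz',p=p,R=Rm); cv2.imwrite('pics/w13.png',im[:,:,::-1])
delta((0.5933,-0.0864,0.0295),-0.099)
```

```text
[ 0.59398769 -0.08632907  0.03271975] [ 0.12218993  0.46172367 -5.27726858]
t 15.4 shift [ 3.2 -0.1 -0.7] rot [ 0.0002  0.0015 -0.0001]
```

View pics/w13.png

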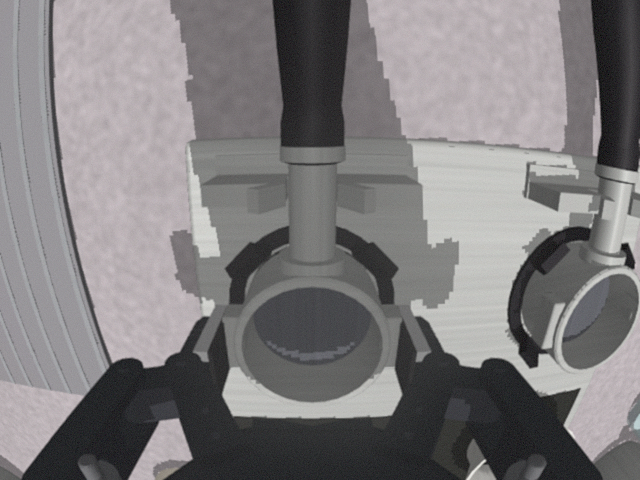

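{"op": "jog_arm", "data": {
  "deltas": [
    [[1.5,0,-0.5],[0,0.001,0]],
    [[3,0,-0.5],[0,0.001,0]],
    [[4.2,0,-0.5],[0,0.001,0]],
    [[4.2,0,-0.5],[0,0.001,0]]
  ]
}}

```text
t: 15.9
tcp_pos: [0.5937, -0.0863, 0.0294]
ee_rot: [-0.034, 1.57, -0.133]
ft_force: [-2.2, -0.5, 2.8]
width: 0.066
```

Contact at the expected height. Release.

{"op": "jog_arm", "data": {
  "deltas": [
    [[0,0,0],[0,0,0]],
    [[0,0,0],[0,0,0]],
    [[0,0,0],[0,0,0]],
    [[0,0,0],[0,0,0]]
  ],
  "grip": 100
}}

```text
t: 16.4
tcp_pos: [0.5936, -0.0863, 0.0287]
ee_rot: [0.186, 1.57, 0.087]
ft_force: [0.3, -0.6, -0.0]
width: 0.0854
```

Run:
```python
from h import *
p,Rm=tool(); print(p,observe()['ft_force'],observe()['width']); im=capture('wrist'); np.savez('w14.npz',p=p,R=Rm); cv2.imwrite('pics/w14.png',im[:,:,::-1])
```

```text
[ 0.59362551 -0.08634261  0.02872588] [ 0.28896437 -0.60269256 -0.03862346] 0.08537244324603523
```

View pics/w14.png

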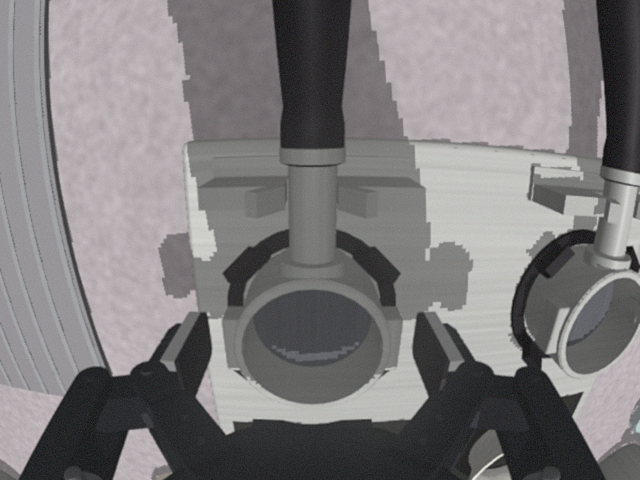

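{"op": "jog_arm", "data": {
  "deltas": [
    [[-35,0,0],[0,0,0]],
    [[-60,0,-10],[0,0,0]],
    [[-60,0,-65],[0,0,0]],
    [[-60,0,-120],[0,0,0]],
    [[-60,0,-157],[0,0,0]],
    [[-60,0,-157],[0,0,0]]
  ],
  "grip": 100
}}

```text
t: 17.2
tcp_pos: [0.4335, -0.0707, 0.0888]
ee_rot: [-2.958, 1.566, -3.057]
ft_force: [0.4, -0.2, 0.7]
width: 0.0857
```

{"op": "jog_arm", "data": {
  "deltas": [
    [[0,0,0],[0,0,0]],
    [[0,0,0],[0,0,0]]
  ],
  "grip": 55
}}

```text
t: 17.45
tcp_pos: [0.4391, -0.0708, 0.0886]
ee_rot: [0.168, 1.568, 0.069]
ft_force: [0.5, 0.7, -0.2]
width: 0.0515
```

Run:
```python
from h import *
p,Rm=tool(); print(p,observe()['ft_force'],observe()['width'],observe()['q'].round(2)); im=capture('wrist'); np.savez('w15.npz',p=p,R=Rm); cv2.imwrite('pics/w15.png',im[:,:,::-1])
im=capture('top'); cv2.imwrite('pics/t3.png',im[:,:,::-1][130:320,200:450].repeat(3,0).repeat(3,1))
delta((0.4374,-0.0708,0.032),-0.099)
```

```text
[ 0.43906947 -0.07084091  0.08860412] [ 0.54106398  0.74174045 -0.16319281] 0.051520533279208074 [ 0.1   0.77 -0.07  2.23  0.31  0.15  1.21]
t 17.55 shift [56.5 -0.  -1.1] rot [ 0.0001  0.002  -0.0003]
```

View pics/w15.png

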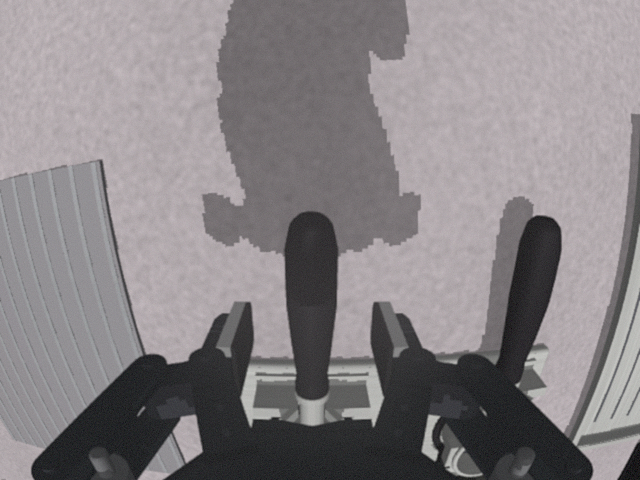

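View pics/t3.png

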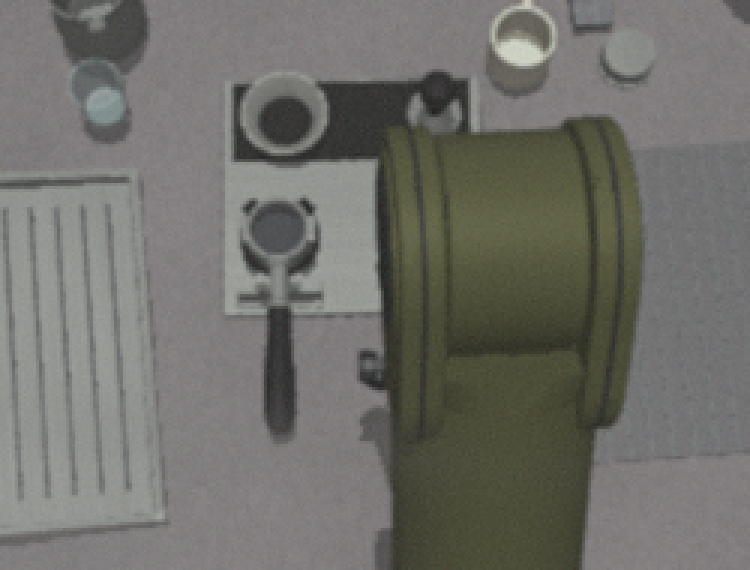

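{"op": "jog_arm", "data": {
  "deltas": [
    [[10,0,20],[0,0,0]],
    [[30,0,24],[0,0,0]],
    [[50,0,24],[0,0,0]],
    [[55,0,24],[0,0,0]],
    [[55,0,24],[0,0,0]]
  ]
}}

```text
t: 18.18
tcp_pos: [0.4612, -0.0732, 0.0336]
ee_rot: [0.254, 1.57, 0.155]
ft_force: [0.4, 0.2, 0.4]
width: 0.0467
```

Run:
```python
from h import *
p,Rm=tool(); print(p,observe()['ft_force'],observe()['width'],observe()['q'].round(2))
```

```text
[ 0.46122787 -0.07319555  0.03358576] [0.447652   0.1820266  0.41613392] 0.0466816911689738 [ 0.08  0.89 -0.03  2.17  0.33  0.08  1.21]
```

{"op": "jog_arm", "data": {
  "deltas": [
    [[0,4,0],[0,0,0]],
    [[0,8,0],[0,0,0]],
    [[0,10,0],[0,0,0]],
    [[0,12,0],[0,0,0]],
    [[0,14,0],[0,0,0]]
  ]
}}

```text
t: 18.8
tcp_pos: [0.4626, -0.0592, 0.0337]
ee_rot: [0.099, 1.57, 0.001]
ft_force: [0.1, -0.1, -0.5]
width: 0.0469
```

Run:
```python
from h import *
p,Rm=tool(); print(p,observe()['ft_force'],observe()['width'],observe()['q'].round(2)); im=capture('wrist'); cv2.imwrite('pics/w16.png',im[:,:,::-1])
```

```text
[ 0.46263347 -0.05916661  0.03371611] [ 0.07643192 -0.12626063 -0.53501245] 0.04689196461750198 [ 0.05  0.89 -0.03  2.18  0.31  0.08  1.19]
```

View pics/w16.png

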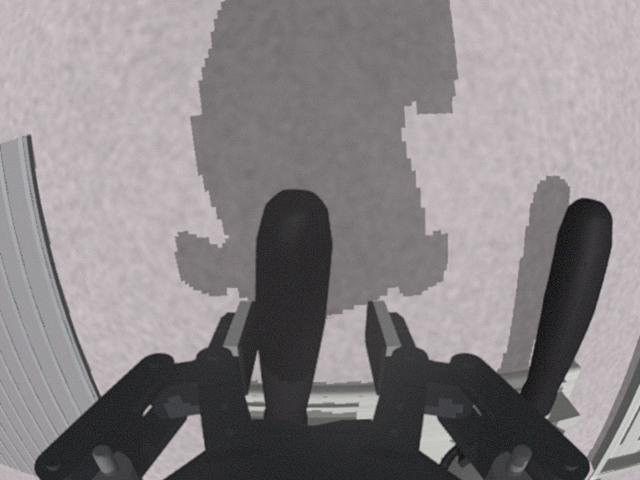

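{"op": "jog_arm", "data": {
  "deltas": [
    [[0,2,0],[0,0,0]],
    [[0,3,0],[0,0,0]],
    [[0,4,0],[0,0,0]]
  ]
}}

```text
t: 19.23
tcp_pos: [0.4629, -0.0554, 0.0336]
ee_rot: [-0.474, 1.57, -0.573]
ft_force: [-0.3, -0.7, -0.5]
width: 0.0467
```

{"op": "jog_arm", "data": {
  "deltas": [
    [[0,1.5,0],[0,0,0]],
    [[0,3,0],[0,0,0]]
  ]
}}

```text
t: 19.48
tcp_pos: [0.4627, -0.0529, 0.0336]
ee_rot: [-1.996, 1.57, -2.096]
ft_force: [-0.6, -1.8, 0.7]
width: 0.0468
```

Run:
```python
from h import *
p,Rm=tool(); print(p,observe()['ft_force'],observe()['width'],observe()['q'].round(2)); im=capture('wrist'); cv2.imwrite('pics/w17.png',im[:,:,::-1])
im=capture('top'); cv2.imwrite('pics/t4.png',im[:,:,::-1][130:320,200:450].repeat(3,0).repeat(3,1))
```

```text
[ 0.46273908 -0.05288911  0.03359612] [-0.58063473 -1.84828315  0.68981058] 0.04683025089836727 [ 0.03  0.89 -0.03  2.18  0.31  0.08  1.18]
```

View pics/w17.png

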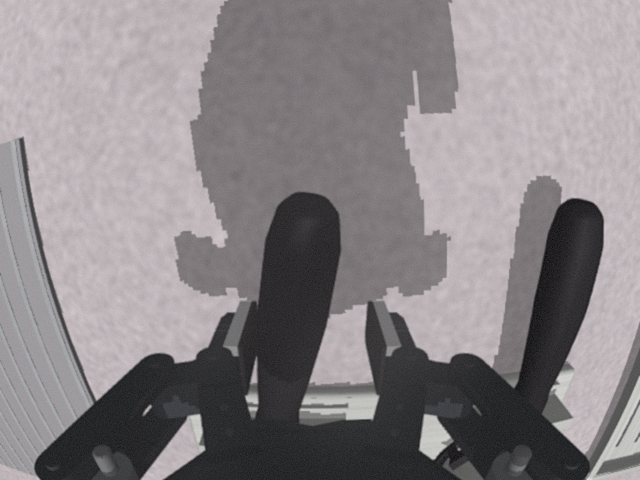

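Run:
```python
from h import *
p,Rm=tool()
for f,roi in [('w15',(280,205,345,300)),('w16',(250,180,345,298)),('w17',(258,180,350,298))]:
    g=cv2.cvtColor(cv2.imread(f'pics/{f}.png'),cv2.COLOR_BGR2GRAY)
    if f=='w15': d=np.load('w15.npz'); P,Q=d['p'],d['R']
    else: P,Q=p,Rm
    y,m,st=handle_yaw(g,roi,.032,P,Q,70); print(f,y,st)
```

```text
w15 -0.0922970429990963 [ 285  212   53   88 4163]
w16 -0.20675296694730236 [ 256  190   76  108 7320]
w17 -0.3138984979786101 [ 259  192   82  106 7119]
```

View pics/t4.png

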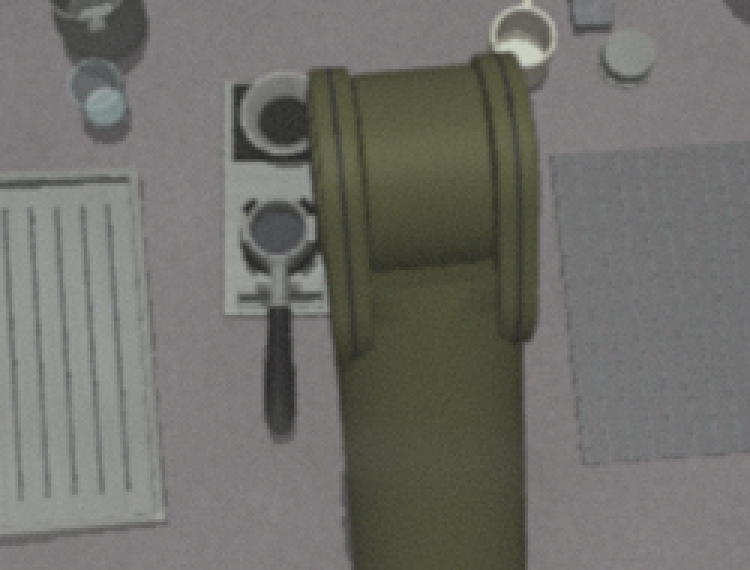

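{"op": "jog_arm", "data": {
  "deltas": [
    [[0,-10,0],[0,0,0]],
    [[0,-20,0],[0,0,0]],
    [[-25,-20,0],[0,0,0]],
    [[-60,-20,0],[0,0,0]],
    [[-65,-20,40],[0,0,0]],
    [[-65,-20,95],[0,0,0]],
    [[-65,-20,133],[0,0,0]]
  ]
}}

```text
t: 20.45
tcp_pos: [0.5963, -0.0866, 0.0994]
ee_rot: [0.148, 1.567, 0.048]
ft_force: [-0.2, -0.2, -1.0]
width: 0.0467
```

{"op": "jog_arm", "data": {
  "deltas": [
    [[0,0,0],[0,0,0]],
    [[0,0,0],[0,0,0]],
    [[0,0,0],[0,0,0]]
  ],
  "grip": 100
}}

```text
t: 20.82
tcp_pos: [0.592, -0.0855, 0.0985]
ee_rot: [-2.99, 1.569, -3.088]
ft_force: [-0.4, 0.4, 0.6]
width: 0.0854
```

Run:
```python
from h import *
p,Rm=tool(); print(p,observe()['ft_force'],observe()['width'],observe()['q'].round(2)); im=capture('wrist'); np.savez('w18.npz',p=p,R=Rm);cv2.imwrite('pics/w18.png',im[:,:,::-1])
delta((0.5936,-0.0863,0.0285),-0.099)
```

```text
[ 0.5919847  -0.0855081   0.09853398] [-0.36279431  0.39118681  0.55103942] 0.08544187336624731 [ 0.18  0.85 -0.19  1.76  0.27  0.56  1.29]
t 20.875 shift [70.1 -0.7  1.5] rot [ 0.0004 -0.001   0.0002]
```

View pics/w18.png

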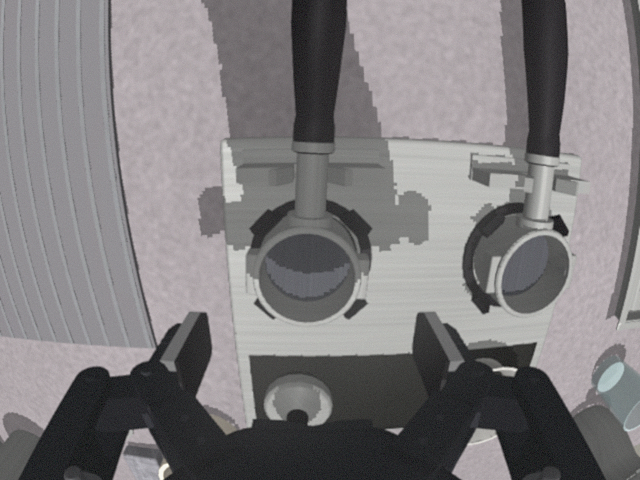

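{"op": "jog_arm", "data": {
  "deltas": [
    [[25,-0.7,1.5],[0,-0.001,0]],
    [[50,-0.7,1.5],[0,-0.001,0]],
    [[65,-0.7,1.5],[0,-0.001,0]],
    [[69,-0.7,1.5],[0,-0.001,0]],
    [[69,-0.7,1.5],[0,-0.001,0]]
  ]
}}

```text
t: 21.5
tcp_pos: [0.5952, -0.0861, 0.03]
ee_rot: [0.074, 1.569, -0.025]
ft_force: [1.1, 0.2, -1.2]
width: 0.0855
```

{"op": "jog_arm", "data": {
  "deltas": [
    [[0,0,0],[0,0,0]],
    [[0,0,0],[0,0,0]],
    [[0,0,0],[0,0,0]],
    [[0,0,0],[0,0,0]]
  ],
  "grip": 0,
  "grip_force": 80
}}

```text
t: 22.0
tcp_pos: [0.5958, -0.0872, 0.0315]
ee_rot: [-0.294, 1.567, -0.393]
ft_force: [-2.0, -0.8, 7.3]
width: 0.066
```

Run:
```python
from h import *
s=observe();print(s['tcp_pos'],s['ft_force'],s['width'])
t=cv2.imread('pics/top0.png'); c=t[175:325,130:270]; cv2.imwrite('pics/tray_t.png',cv2.resize(c,None,fx=4,fy=4,interpolation=2))
t=cv2.imread('pics/scene0.png'); c=t[110:240,300:470]; cv2.imwrite('pics/tray_s.png',cv2.resize(c,None,fx=4,fy=4,interpolation=2))
```

```text
[ 0.59582452 -0.08717226  0.03150418] [-2.04894977 -0.81744313  7.25943274] 0.06604416510182826
```

View pics/tray_t.png

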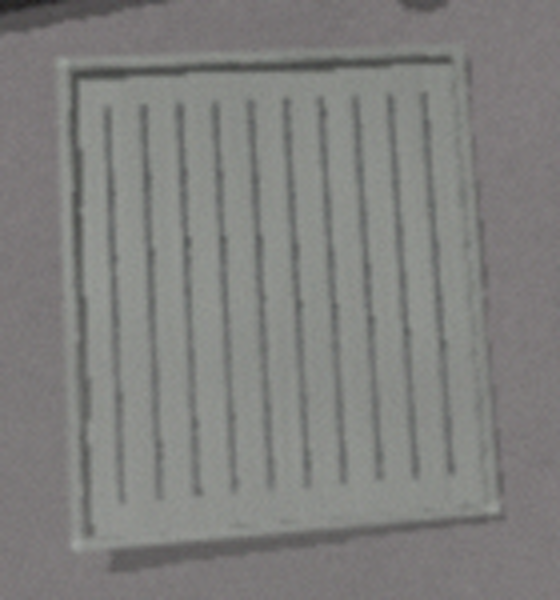

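View pics/tray_s.png

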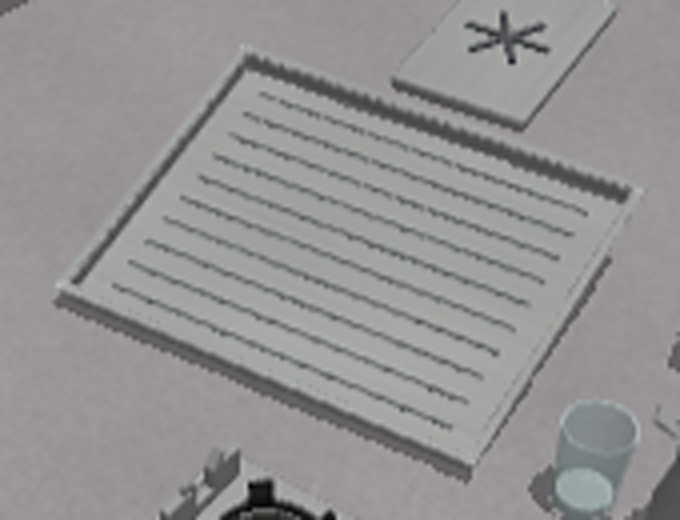

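```bash
cat > tray.py <<'E'
from h import *
T=lambda a:(a[0]/4+130-.4,a[1]/4+175-.4); S=lambda a:(a[0]/4+300-.4,a[1]/4+110-.4)
P={}
for k,a,b in [('hi_far',(107,103),(588,213)),('hi_near',(123,500),(260,93)),('lo_far',(424,93),(452,427)),('lo_near',(453,473),(113,286))]:
    x,e=tri(T(a),S(b)); P[k]=x; print(k,x.round(4),round(e,4))
c=sum(P.values())/4; X=(P['hi_far']+P['lo_far']-P['hi_near']-P['lo_near'])/2; Y=(P['hi_far']+P['hi_near']-P['lo_far']-P['lo_near'])/2
print('centre',c.round(4),'len',np.linalg.norm(X),np.linalg.norm(Y),'yawX',np.arctan2(X[1],X[0]),'yawY',np.arctan2(-Y[0],Y[1]),'slope',np.arcsin(Y[2]/np.linalg.norm(Y)),X[2])
E
python3 tray.py
```

```text
hi_far [0.6635 0.4211 0.058 ] 0.0003
hi_near [0.3902 0.4239 0.0585] 0.0015
lo_far [0.6597 0.2109 0.0141] 0.0023
lo_near [0.3871 0.2133 0.0138] 0.0017
centre [0.5251 0.3173 0.0361] len 0.27293663034410365 0.2150109498422518 yawX -0.009381216961658383 yawY -0.016318710790621267 slope 0.207540358093756 -2.42686766753486e-05
```

{"op": "jog_arm", "data": {
  "deltas": [
    [[-25,0,0],[0,0,0]],
    [[-70,0,0],[0,0,0]],
    [[-115,0,0],[0,0,0]],
    [[-130,35,-3],[0,0,0]],
    [[-130,85,-8],[-0.03,0,0]],
    [[-130,140,-14],[-0.06,0,0]],
    [[-130,195,-20],[-0.09,0,0]],
    [[-130,250,-25],[-0.09,0,0]]
  ]
}}

```text
t: 23.0
tcp_pos: [0.5938, 0.1665, 0.1595]
ee_rot: [-0.583, 1.57, -0.591]
ft_force: [1.4, -0.1, -5.1]
width: 0.066
```

Run:
```python
from h import *
print(observe()['ft_force'],observe()['width'],tool()[0])
n=np.array([0,-.1987,.980])
tgt=np.array([.6053,.3412,.0581])+.05*n
print(tgt); delta(tgt,-0.011,roll=0.2)
```

```text
[ 1.446979   -0.10063345 -5.10012575] 0.06601057263029912 [0.59384146 0.16645552 0.15951065]
[0.6053   0.331265 0.1071  ]
t 23.0 shift [ 52.3 164.9  10. ] rot [0.0025 0.0005 0.2005]
```

{"op": "jog_arm", "data": {
  "deltas": [
    [[0,50,3],[0,0,0.05]],
    [[0,105,6],[0,0,0.1]],
    [[10,150,9],[0,0,0.15]],
    [[30,165,10],[0.002,0,0.2]],
    [[50,165,10],[0.002,0,0.2]],
    [[52,165,10],[0.002,0,0.2]],
    [[52,165,10],[0.002,0,0.2]]
  ]
}}

```text
t: 23.88
tcp_pos: [0.6065, 0.329, 0.1078]
ee_rot: [1.562, 1.372, 1.551]
ft_force: [0.4, 0.3, -5.4]
width: 0.0658
```

Run:
```python
from h import *
p,Rm=tool();print(observe()['ft_force'],observe()['width'],p)
im=capture('wrist'); np.savez('w19.npz',p=p,R=Rm);cv2.imwrite('pics/w19.png',im[:,:,::-1])
im=capture('scene'); cv2.imwrite('pics/s3.png',im[60:300,200:560,::-1].repeat(2,0).repeat(2,1))
n=np.array([0,-.1987,.980])
tgt=np.array([.6053,.3412,.0581])+.012*n
print(tgt); delta(tgt,-0.011,roll=0.2)
```

```text
[ 0.39801769  0.31540602 -5.35361607] 0.06579541044557889 [0.60653085 0.32895102 0.10778293]
[0.6053    0.3388156 0.06986  ]
t 23.975 shift [39.9  1.1 -1.9] rot [ 0.0002  0.0031 -0.0003]
```

View pics/w19.png

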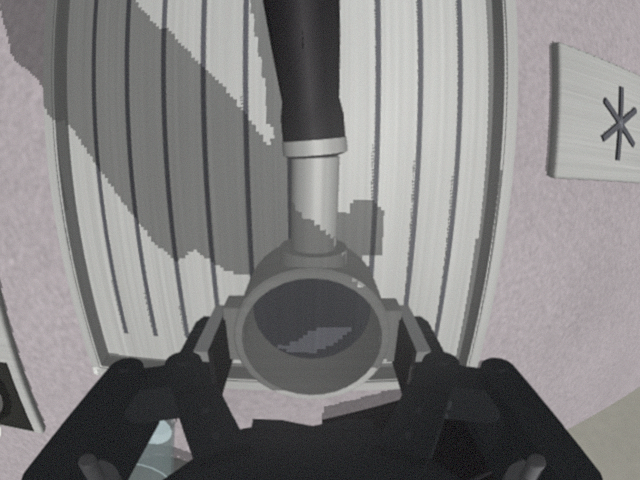

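View pics/s3.png

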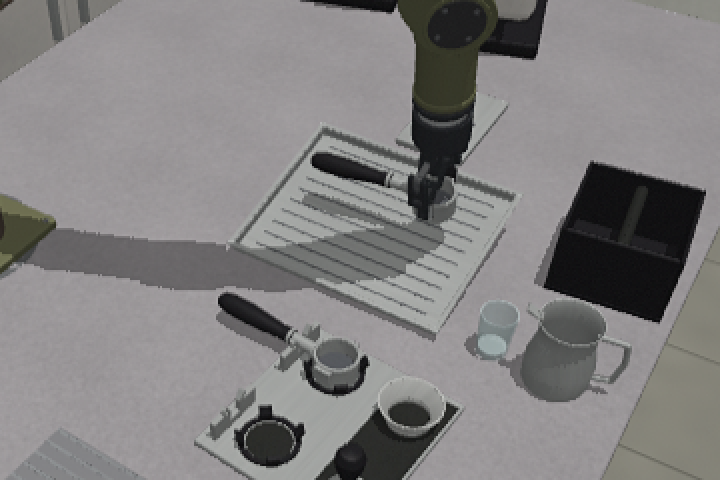

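{"op": "jog_arm", "data": {
  "deltas": [
    [[15,1,-2],[0,0.003,0]],
    [[30,1,-2],[0,0.003,0]],
    [[38,1,-2],[0,0.003,0]],
    [[42,1,-2],[0,0.003,0]],
    [[44,1,-2],[0,0.003,0]]
  ]
}}

```text
t: 24.6
tcp_pos: [0.6044, 0.3398, 0.0646]
ee_rot: [1.578, 1.371, 1.568]
ft_force: [0.7, -0.4, -5.5]
width: 0.0657
```

{"op": "jog_arm", "data": {
  "deltas": [
    [[1.5,0,0],[0,0,0]],
    [[3,0,0],[0,0,0]]
  ]
}}

```text
t: 24.85
tcp_pos: [0.6046, 0.3404, 0.0622]
ee_rot: [1.575, 1.371, 1.565]
ft_force: [-0.3, -0.8, -5.7]
width: 0.0656
```

{"op": "jog_arm", "data": {
  "deltas": [
    [[1.5,0,0],[0,0,0]],
    [[3,0,0],[0,0,0]],
    [[3,0,0],[0,0,0]]
  ]
}}

```text
t: 25.22
tcp_pos: [0.6042, 0.3409, 0.0588]
ee_rot: [1.58, 1.371, 1.569]
ft_force: [-0.2, -0.0, -5.1]
width: 0.0658
```

Run:
```python
from h import *
p,Rm=tool();print(observe()['ft_force'],p)
im=capture('wrist'); np.savez('w20.npz',p=p,R=Rm);cv2.imwrite('pics/w20.png',im[:,:,::-1])
im=capture('scene'); cv2.imwrite('pics/s4.png',im[100:240,300:480,::-1].repeat(4,0).repeat(4,1))
```

```text
[-0.19602549 -0.04730505 -5.09584152] [0.60421508 0.34093689 0.05877387]
```

View pics/s4.png

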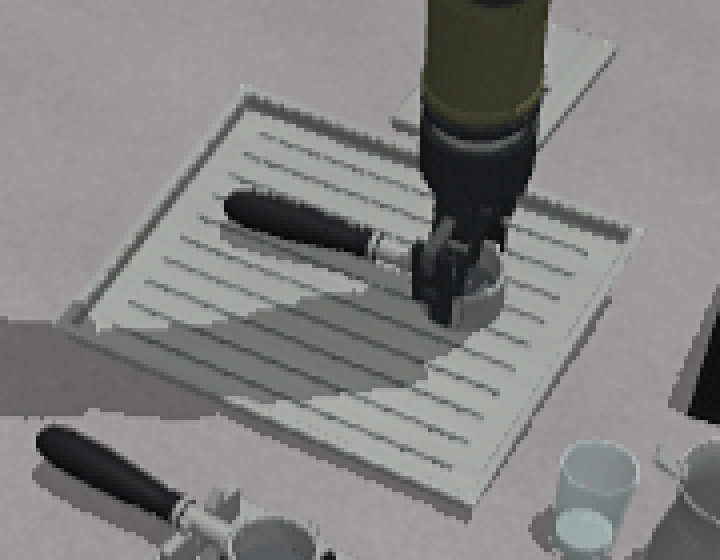

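Still no contact; go on in small steps.

{"op": "jog_arm", "data": {
  "deltas": [
    [[1,0,0],[0,0,0]],
    [[2,0,0],[0,0,0]]
  ]
}}

```text
t: 25.58
tcp_pos: [0.6045, 0.3412, 0.0575]
ee_rot: [1.577, 1.371, 1.567]
ft_force: [-1.4, -2.5, 4.1]
width: 0.066
```

{"op": "jog_arm", "data": {
  "deltas": [
    [[1,0,0],[0,0,0]],
    [[2,0,0],[0,0,0]]
  ]
}}

```text
t: 25.82
tcp_pos: [0.6045, 0.3413, 0.0573]
ee_rot: [1.577, 1.371, 1.566]
ft_force: [-5.7, -6.9, 18.5]
width: 0.0659
```

{"op": "jog_arm", "data": {
  "deltas": [
    [[-1.5,0,0],[0,0,0]],
    [[-1.5,0,0],[0,0,0]],
    [[-1.5,0,0],[0,0,0]]
  ]
}}

```text
t: 26.2
tcp_pos: [0.6045, 0.3413, 0.0575]
ee_rot: [1.577, 1.371, 1.566]
ft_force: [-2.8, -4.3, 7.1]
width: 0.0659
```

{"op": "jog_arm", "data": {
  "deltas": [
    [[0,0,0],[0,0,0]],
    [[0,0,0],[0,0,0]],
    [[0,0,0],[0,0,0]],
    [[0,0,0],[0,0,0]]
  ],
  "grip": 100
}}

```text
t: 26.7
tcp_pos: [0.6044, 0.3416, 0.0564]
ee_rot: [1.578, 1.371, 1.567]
ft_force: [-0.8, 0.1, -0.1]
width: 0.0856
```

Run:
```python
from h import *
p,Rm=tool();print(observe()['ft_force'],observe()['width'],p)
im=capture('wrist'); np.savez('w21.npz',p=p,R=Rm);cv2.imwrite('pics/w21.png',im[:,:,::-1])
```

```text
[-0.81531683  0.10669057 -0.14672309] 0.0856247087790702 [0.60441525 0.34163258 0.05641508]
```

View pics/w21.png

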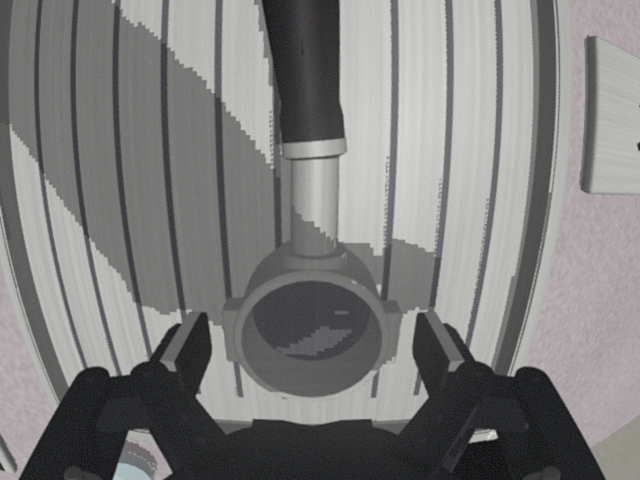

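{"op": "jog_arm", "data": {
  "deltas": [
    [[-25,0,0],[0,0,0]],
    [[-60,0,0],[0,0,0]],
    [[-110,0,0],[0,0,0]],
    [[-160,0,0],[0,0,0]],
    [[-190,0,0],[0,0,0]],
    [[-190,0,0],[0,0,0]]
  ]
}}

```text
t: 27.5
tcp_pos: [0.6063, 0.3036, 0.2476]
ee_rot: [1.542, 1.368, 1.531]
ft_force: [-0.2, 1.6, -0.7]
width: 0.0851
```

Run:
```python
from h import *
p,Rm=tool();print(observe()['ft_force'],observe()['width'],p)
im=capture('wrist'); np.savez('w22.npz',p=p,R=Rm);cv2.imwrite('pics/w22.png',im[:,:,::-1])
im=capture('scene'); cv2.imwrite('pics/s5.png',im[90:340,220:550,::-1].repeat(2,0).repeat(2,1))
im=capture('top'); cv2.imwrite('pics/t5.png',im[90:330,100:420,::-1].repeat(2,0).repeat(2,1))
```

```text
[-0.21782536  1.60620643 -0.6512752 ] 0.08510083449935357 [0.60629532 0.30362661 0.24762619]
```

View pics/w22.png

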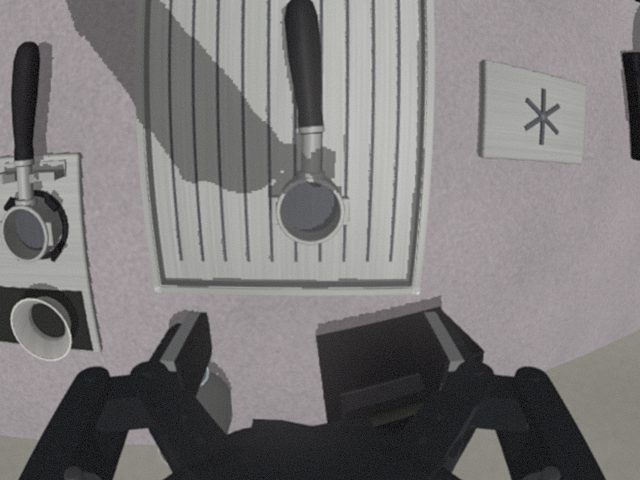

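View pics/s5.png

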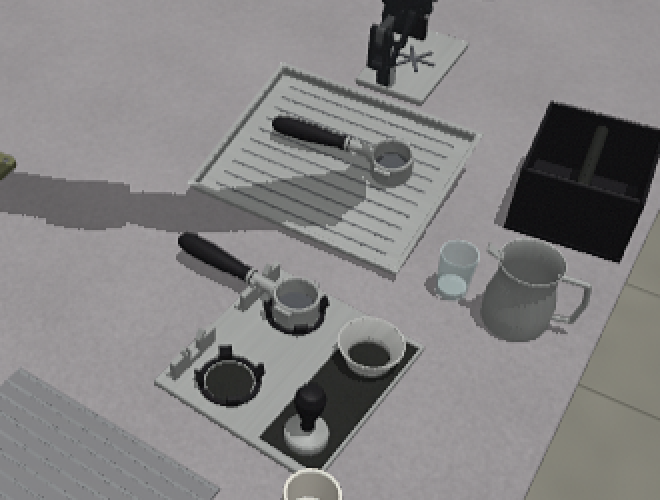

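View pics/t5.png

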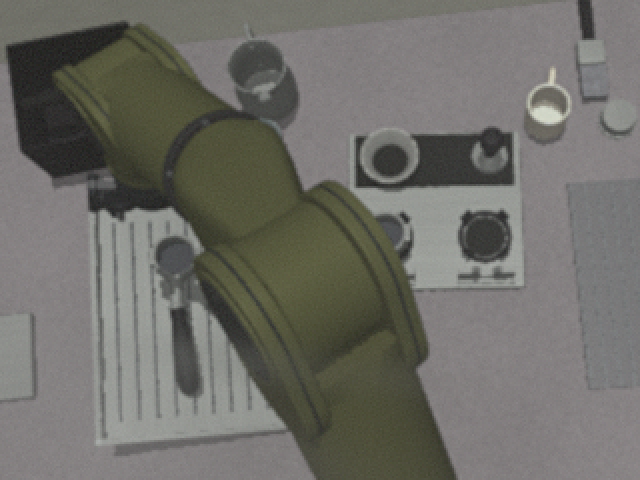

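Run:
```python
from h import *
c=np.array([.525,.317,.031]); Rt=R.from_euler('zx',[-.011,.2]).as_matrix() 
Rt=R.from_rotvec([0,0,-.011]).as_matrix()@R.from_rotvec([.2,0,0]).as_matrix()
def fcast(uv,h,p,Rm):
    o,d=wray(uv,p,Rm); o2=Rt.T@(o-c); d2=Rt.T@d; return o2+d2*(h-o2[2])/d2[2]
p,Rm=tool(); im=capture('wrist'); cv2.imwrite('pics/w23.png',im[:,:,::-1])
d=np.load('w22.npz')
for f,P,Q in [('w22',d['p'],d['R']),('w23',p,Rm)]:
    print(P)
    g=cv2.cvtColor(cv2.imread(f'pics/{f}.png'),cv2.COLOR_BGR2GRAY)
    # ring outer contour in steel: use radial scan then cast to floor frame
    cc=np.array([311.,210.]);
    for it in range(3):
        Qx=[]
        for a in np.arange(0,2*np.pi,.04):
            if abs(np.cos(a))>.9 : continue
            rs=np.arange(27,37,.25); xs=cc[0]+rs*np.cos(a); ys=cc[1]+rs*np.sin(a)
            v=cv2.remap(g,xs.astype(np.float32)[None],ys.astype(np.float32)[None],1)[0]; i=v.argmax(); Qx.append((xs[i],ys[i]))
        Qx=np.array(Qx); e=circ2=least_squares(lambda v:np.hypot(Qx[:,0]-v[0],Qx[:,1]-v[1])-v[2],[*cc,32],loss='soft_l1').x; cc=e[:2]
    W=np.array([fcast(q,.036,P,Q)[:2] for q in Qx]); print('ring px',e,'tray xy',circ(W))
    # handle
    m=np.zeros_like(g); m[5:126,270:335]=(g[5:126,270:335]<75)*255; m=cv2.morphologyEx(m,cv2.MORPH_OPEN,np.ones((5,5)))
    n,l,st,ce=cv2.connectedComponentsWithStats(m);k=1+st[1:,4].argmax(); ys,xs=np.where(l==k)
    H=np.array([fcast(q,.022,P,Q)[:2] for q in zip(xs[::3],ys[::3])]); vt=np.linalg.svd(H-H.mean(0))[2][0]; vt*=np.sign(vt[0])
    x=circ(W); hc=H.mean(0); print('handle dir',np.arctan2(vt[1],vt[0]),'centroid',hc,st[k])
    for uv in [(312,133),(312.5,170)]: print('neck pt',fcast(uv,.022,P,Q))
```

```text
[0.60629532 0.30362661 0.24762619]
ring px [310.23191914 213.83639335  33.77556571] tray xy [0.07931575 0.03115702 0.02989797]
handle dir 0.08749096717307549 centroid [-0.05395832  0.02632627] [ 285    5   37  121 3548]
neck pt [0.00979366 0.0327678  0.022     ]
neck pt [0.04241104 0.03319575 0.022     ]
[0.6035517  0.30334016 0.2423586 ]
ring px [312.05278021 219.29170109  33.51872738] tray xy [0.07874512 0.03065555 0.02943894]
handle dir 0.08845801770649236 centroid [-0.05689611  0.02609697] [ 287    5   37  121 3636]
neck pt [0.00529247 0.03068363 0.022     ]
neck pt [0.03742567 0.03111062 0.022     ]
```

Run:
```python
import cv2
im=cv2.imread('pics/w23.png'); cv2.imwrite('pics/w23a.png',cv2.resize(im[0:250,240:390],None,fx=2.4,fy=2.4,interpolation=2))
```

```text
(no output)
```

View pics/w23a.png

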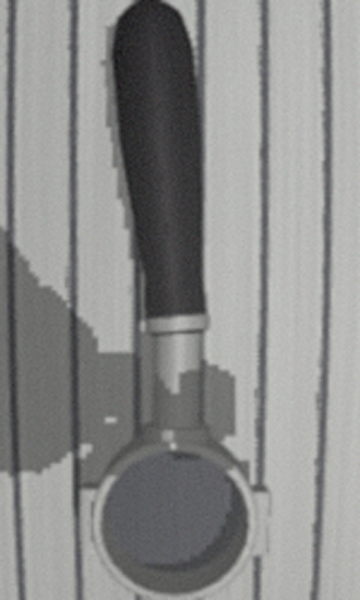

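Run:
```python
from h import *
delta((0.56,0.02,0.28),-0.099)
```

```text
t 27.7 shift [ -93.5 -270.7  -40.8] rot [ 0.0887 -0.0124 -0.1987]
```

{"op": "jog_arm", "data": {
  "deltas": [
    [[-20,-40,-6],[0.01,0,-0.03]],
    [[-40,-80,-12],[0.03,0,-0.07]],
    [[-60,-130,-19],[0.05,0,-0.12]],
    [[-75,-180,-27],[0.07,0,-0.16]],
    [[-90,-230,-35],[0.089,-0.012,-0.199]],
    [[-93,-271,-41],[0.089,-0.012,-0.199]],
    [[-93,-271,-41],[0.089,-0.012,-0.199]],
    [[-93,-271,-41],[0.089,-0.012,-0.199]]
  ]
}}

```text
t: 28.7
tcp_pos: [0.5601, 0.021, 0.2793]
ee_rot: [1.589, 1.569, 1.49]
ft_force: [0.3, 0.4, -0.4]
width: 0.0852
```

Run:
```python
from h import *
p,Rm=tool(); print(p,observe()['ft_force']); im=capture('wrist'); np.savez('w24.npz',p=p,R=Rm);cv2.imwrite('pics/w24.png',im[:,:,::-1])
```

```text
[0.56011685 0.02097267 0.27934591] [ 0.33254086  0.39249409 -0.41514301]
```

View pics/w24.png

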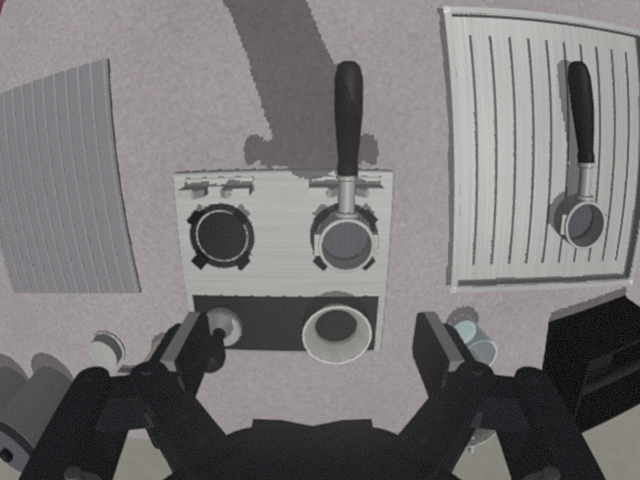

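Run:
```python
from h import *
d=np.load('w24.npz'); p,Rm=d['p'],d['R']
g=cv2.cvtColor(cv2.imread('pics/w24.png'),cv2.COLOR_BGR2GRAY)
x,n,sd,cc=ringfit(g,(346,242),.046,p,Rm,22,30,140); print('A ring',x.round(4),n,sd,cc,'vs pocket (.607,.0537)')
y,m,st=handle_yaw(g,(325,55,370,175),.032,p,Rm); print('A handle yaw',y)
# empty pocket
P=[];c=(221.5,235.5)
for a in np.arange(0,2*np.pi,.05):
    rs=np.arange(22,31,.25); xs=c[0]+rs*np.cos(a); ys=c[1]+rs*np.sin(a)
    v=cv2.remap(g,xs.astype(np.float32)[None],ys.astype(np.float32)[None],1)[0].astype(float); i=v.argmax()
    if v[i]>110 and 3<i<len(rs)-4: P.append(wplane((xs[i],ys[i]),.0115,p,Rm)[:2])
q=circ(np.array(P)); print('right pocket',q, 'left pocket pred', q[:2]+.14*np.array([.099,.995]))
```

```text
A ring [0.609  0.0539 0.029 ] 104 0.00142188324862447 [346.58494708 246.62748692] vs pocket (.607,.0537)
A handle yaw -0.09199262246535651
right pocket [ 0.59312333 -0.0857632   0.03008583] left pocket pred [0.60698333 0.0535368 ]
```

Run:
```python
from h import *
d=np.load('w24.npz'); p,Rm=d['p'],d['R']
im=cv2.imread('pics/w24.png'); g=cv2.cvtColor(im,cv2.COLOR_BGR2GRAY)
for r0,r1 in [(23,29),(25,33),(26,31)]:
    x,n,sd,cc=ringfit(g,(346,243),.046,p,Rm,r0,r1,140); print(x.round(4),n,round(sd,5),cc)
cv2.imwrite('pics/w24a.png',cv2.resize(im[165:285,295:395],None,fx=5,fy=5,interpolation=2))
s=observe(); print(s['t'],s['joint_velocities'].round(3))
```

```text
[0.6076 0.0539 0.028 ] 92 0.00091 [346.31648899 245.80686349]
[0.6102 0.0538 0.0302] 83 0.00117 [346.72405865 247.69341491]
[0.6049 0.0542 0.0297] 47 0.00123 [345.75129576 243.22774746]
28.75 [-0.011 -0.003 -0.004 -0.006  0.     0.002  0.002]
```

View pics/w24a.png

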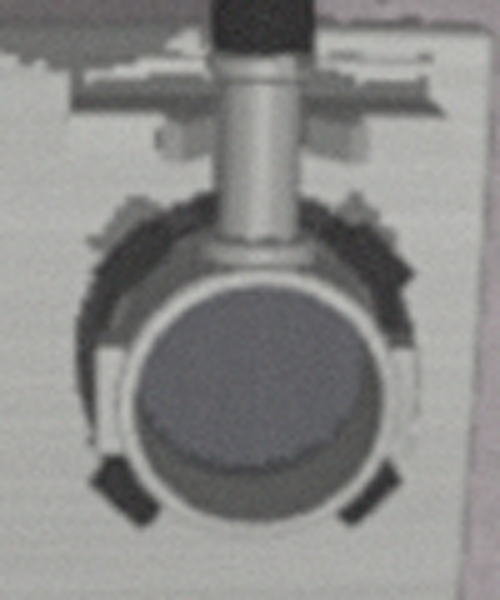

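```bash
python3 -c "
from cell import close_job
print(close_job())"
```

```text
the job is handed in; nothing more can be done
None
```

I stood both portafilters home in the tamping station and let go, found the loose one and laid it in the draining tray. I handed the job in at about 29 s of the 72 s allowed; no verdict came back.

- **Finding the loose one:** I pushed only the handle in the right place, and only to one side. It moved about 11 mm under less than 2 N; a sound one would stop at about 5 mm there. I did not wiggle the other handle, because that result already settled it. The handle also hung over to the low side once tilted over the tray.
- **Loose one:** It lies on the tray floor with its head at about x 0.079, y 0.031 m in the tray frame. The handle hangs about 0.09–0.1 rad out of line. It kept the same place in two pictures taken just after I let go, so it was not sliding. I did not measure how flat it lies; it was set down with the gripper tilted to the floor's slope.
- **Sound one:** It is home in the left place, with its neck in the slot and its handle towards the robot. Automatic ring fits put its head 1 to 3 mm from the pocket centre along x and disagreed with each other. Reading the rim in a magnified view gave about 1 mm.
- **Bystanders:** No bystander looked moved in the last pictures, but I did not measure their positions. The gripper was open and clear of everything.

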